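Gauge in the slot, inspection flap held at its marker

ROBOT

A 6-joint arm with a two-finger parallel gripper is mounted at the origin on a cart in front of the work surface, level with it; the furniture and walls round the work are solid. World frame = base frame: x ahead of the robot, y to its left, z up, the work surface at z = 0. Lengths are in m, angles in degrees, forces in N, time in s.
With the tool pointing down it reaches from about 0.35 to 0.875 m from the base axis. Payload 4.2 kg.
Tool frame: the origin (TCP) lies midway between the tips of the shut fingers; the grasp point (between the pads) lies 19 mm behind it; z points along the fingers, y is the line along which they close (so a half turn about z gives the same grasp; the last joint's range is limited). The gripper opens to 87 mm and grips with 3 to 60 N. Pads are 19 mm wide; open, the fingers measure 117 mm over their backs; the gripper's body (75 mm by 190 mm) begins 51 mm behind the grasp point.
Start: joints at [-49.584, 22.042, 0.453, 0, -68.411, -14.817], TCP at [0.27, -0.564, 0.223] pointing down, gripper open.
Joint ranges: [-179.83, 179.83], [-69.29, 118.12], [-61.27, 80.66], [-181.25, 117.63], [-171.15, -9.14], [-177.46, 177.46]. Speed limits (degrees/s): [159.86, 159.86, 180, 180, 180, 180].

INTERFACE

Orientations are given as a 3x3 rotation matrix whose columns are the frame's x, y, z axes.
In Python, from station import r, optics gives the robot as it stands (r), with the cameras (optics).
- The arm moves only by the tool tcp_steps, called as name(argument=value, ...) on one line, values as JSON. Schema: {"type":"object","properties":{"plan":{"type":"object","properties":{"motion":{"type":"array","items":{"type":"array","items":{"type":"number"},"minItems":7,"maxItems":7},"minItems":1,"maxItems":8}},"additionalProperties":false,"required":["motion"]},"only":{"type":"string"},"quiet":{"type":"boolean"},"lines":{"type":"string"}},"required":["plan"],"additionalProperties":false}. plan is an object whose key "motion" holds a list of rows, 1 to 8 of them, each of 7 numbers: the opening from 0.0 (shut) to 1.0 (fully open), then dx, dy, dz in m, then a rotation vector rx, ry, rz in degrees; each row is the pose to reach, as a shift and turn from the pose commanded when the call began, along the tool's axes at that moment; what a row does not reach only later rows make up. A row lasts 1/10 s, in which the tool goes at most 0.05 m and 8.59 degrees, less where a joint would pass 70% of its speed; a pose out of reach is approached as far as the arm can. The fingers move at their own pace and stop on an object; the grip force is fixed at half the most. Time passes only in rows, so rows that do not move let the fingers close. The tool returns the time, the measured TCP pose, the force, the opening and the grip force at its end. only (a regular expression) keeps the lines of the reply that match it, lines (a string "A,B") keeps lines A to B, and quiet returns only ok. Input that does not fit is refused with a message, and nothing moves.
- r.sense(): the state, without advancing time (a new reading comes with each control period).
- optics.capture(name): name is "scene" or "top" or "wrist"; returns a dict with "pixels" (480x640x3 uint8, red, green, blue), "z_map" (480x640 float32, m along the optical axis (not along the pixel's ray), 0 where there is no reading), "K" (3x3 intrinsics, pixels), "distortion" ([k1, k2, p1, p2, k3] as OpenCV has them; the pictures are not rectified), "world_from_camera" (4x4, takes a point from camera to world coordinates). Camera axes: x right, y up, looking along -z (the intrinsics and any distortion apply to the point x, -y, -z); pixel columns grow to the right and rows downward; lengths in m; the calibration is good to about 2 mm. A picture is of the moment at which its call begins.
- r.finish_job(): hands the job in; it is judged then, once.
The state is a dict: "time_s": time; "joints": joint angles; "joint_velocities": joint speeds; "effort": joint torques, N m; "tcp_pos": TCP position; "ee_rot": TCP orientation; "wrist_force": force on the tool from outside, world axes, zero at the start; "moment": the same for the moment, N m; "gripper_width": opening from 0.0 (shut) to 1.0 (fully open); "gripper_force": force on a finger pad.
Only numpy, scipy, OpenCV 4.12 (cv2) and the standard library are available. Lean on these libraries where they do the work, as an engineer would, in place of code of your own. Each camera call takes 0.05 s, during which the arm holds its last target. There are 200 camera calls.

TASK

Check the gap of the small white test chamber: slide the blade of the orange-handled gauge into the slot in the chamber's front until the red line across the blade is level with the front face, and let go of the gauge. Then lift the blue inspection flap by its black bar until it stands at the same angle as the red marker arm on the chamber's side, and finish while still holding it there, because it falls shut by itself. Leave the marker arm as it is set and the things round about where they are.

Things in the scene. Friction and masses are not known exactly. Their poses are not given: they have to be found in the camera images.
- chamber: White test chamber fixed to the desk, an open-topped box 130 mm deep (x), 170 mm wide (y), 85 mm high, hollow inside, closed on top by the blue flap. Origin at the centre of its underside; its x axis points from the front face (at x = -65 mm, facing the robot) to the back, z up. An aluminium protractor arc of 75 mm radius about the hinge line stands along its right-hand (-y) side at y = -91 mm.
- slot_mouth (a point): Centre of the slot's mouth, in the plane of the chamber's front face, 45 mm right (-y) of the middle, 16.5 mm above the desk. The slot is level, 28 mm wide, 9 mm high (12 to 21 mm above the desk), straight through a 20 mm thick front block into the empty inside; nothing stops the blade for 100 mm. Axes as the chamber's: x points into the slot.
- gauge: Loose gauge (about 90 g) standing on the desk, blade pointing away from the robot. Orange handle 44 (x) x 24 (y) x 32 mm high; flat steel blade 24 mm wide, 4 mm thick, sticks out 85 mm along +x, mid-plane 16 mm above the handle's underside, so it fits the slot while the handle stands on the desk. A 4 mm wide red line crosses it, middle 40 mm from the tip. Origin: centre of the handle's underside.
- gauge_tip (a point): Middle of the tip edge of the gauge's blade, 107 mm along +x from the gauge's origin and 16 mm above its underside. It must go 40 mm past the slot mouth.
- flap (a joint): Angle in rad of the blue flap (about 250 g, 120 mm long, 166 mm wide, 5 mm thick), hinged along the chamber's top rear edge: 0 = shut and level, grows as its front edge is lifted; stop at 1.4. It has a light, nearly frictionless hinge and falls shut from any angle when let go.
- flap_bar (a point): Centre of the flap's black grip bar: 14 mm thick, 30 mm long, parallel to the hinge line, 30 mm in front of the flap's edge on a 12 mm wide, 5 mm thick stem behind its middle. Shut: 87 mm above the desk, 45 mm left (+y) of the chamber's middle, free below. Swings at 150 mm radius about flap_hinge; turns between pads that pinch its ends. Its axes turn with the flap (angle 0: as the chamber's).
- flap_hinge (a point): Point on the hinge line directly behind the bar, 87 mm above the desk, 55 mm behind the chamber's middle. The line runs along chamber y; marker arm and flap turn about the same line.
- marker (a joint): Angle in rad of the red marker arm, measured as the flap's: the flap is at the marked angle when both joints read the same. It is set somewhere between 0.55 and 1.0 rad and stays by friction; do not move it.
- marker_tip (a point): Centre of the round red end of the marker arm, 90 mm from the hinge line, beside the protractor arc at the chamber's right-hand (-y) side (y = -96 mm). The arm is 7 mm wide, 3 mm thick. Its axes turn with the arm: at angle 0 they are the chamber's.
- tape_1: Bystander: roll of tan tape, 96 mm across, 25 mm high, lying flat. Origin at the centre of its underside.
- jar_specimen: Bystander: specimen jar with black lid, 64 mm across, 86 mm high. Origin at the centre of its underside.
- petri_a: Bystander: round petri dish with tan filling, 64 mm across, 15 mm high. Origin at the centre of its underside.

How it is judged:
By the outcome, as a careful person would: the job done as asked, in the order asked, and still so for the second after the job is handed in, while the arm keeps its last pose, push and grip.
It also fails if it takes over 51 s, if anything falls off the work surface, if the arm or the gripper's body presses on something with over 40 N, if the wrist force passes 120 N, or if a joint passes its speed limit or range.

## Working session

There is one attempt and no reset: what is moved stays moved. The work goes in short steps, Python scripts to look and compute and a tool call to move; the robot and the scene stay as the last step left them, time stands still between calls to the robot, and variables do not carry over. Pictures are saved under pics/ and viewed, at most 10 in all, crops included, and the job is handed in when it is done.

```bash
ls; mkdir -p pics; cat > h.py <<'E'
import numpy as np, cv2
from station import r, optics
def cap(n,save=None):
    c=optics.capture(n)
    if save: cv2.imwrite(f'pics/{save}.png',c['pixels'][:,:,::-1])
    return c
def rays(c,uv):
    p=cv2.undistortPoints(np.array(uv,float).reshape(-1,1,2),np.array(c['K'],float),np.array(c['distortion'],float)).reshape(-1,2)
    T=np.array(c['world_from_camera']);d=np.c_[p[:,0],-p[:,1],-np.ones(len(p))]
    return T[:3,3],d@T[:3,:3].T
def onz(c,uv,z):
    o,d=rays(c,uv);return o+d*((z-o[2])/d[:,2])[:,None]
def cloud(c,uv):
    uv=np.array(uv,int).reshape(-1,2);o,d=rays(c,uv);return o+d*c['z_map'][uv[:,1],uv[:,0]][:,None]
E
python3 - <<'E'
from h import *
for n in('scene','top'):
    c=cap(n,n);print(n,np.round(c['world_from_camera'],3).tolist(),c['K'][0][0])
print(r.sense())
E
```

```text
pics
station.py
scene [[0.877, 0.299, -0.375, -0.059], [-0.479, 0.576, -0.663, -1.012], [0.018, 0.761, 0.648, 1.148], [0.0, 0.0, 0.0, 1.0]] 615.8829100668481
top [[-0.052, 0.978, -0.202, 0.317], [-0.999, -0.052, 0.006, 0.077], [-0.005, 0.202, 0.979, 1.111], [0.0, 0.0, 0.0, 1.0]] 467.09915425881064
{'time_s': 0.1, 'joints': array([-4.95831662e+01,  2.20865468e+01,  3.88616052e-01, -2.43988172e-02,
       -6.84099017e+01, -1.48158445e+01]), 'joint_velocities': array([ 0.04921629, -0.06014832,  0.23429071,  0.18091902,  0.06846733,
       -0.03764428]), 'effort': array([-5.26927852e-04, -3.91690493e+01,  1.87935054e+01,  4.23188701e+00,
        1.34312062e-02, -8.98910889e-05]), 'tcp_pos': array([ 0.26984573, -0.56316604,  0.22157622]), 'ee_rot': array([[-9.01892877e-01, -4.31958787e-01, -9.18716766e-04],
       [-4.31959753e-01,  9.01891300e-01,  1.68957605e-03],
       [ 9.87554387e-05,  1.92066527e-03, -9.99998151e-01]]), 'wrist_force': array([ 1.06611484, -0.66960984,  0.55129506]), 'moment': array([-0.00234584, -0.01392845,  0.02948318]), 'gripper_force': 0.0, 'gripper_width': 0.9978800052099329}
```

View pics/scene.png

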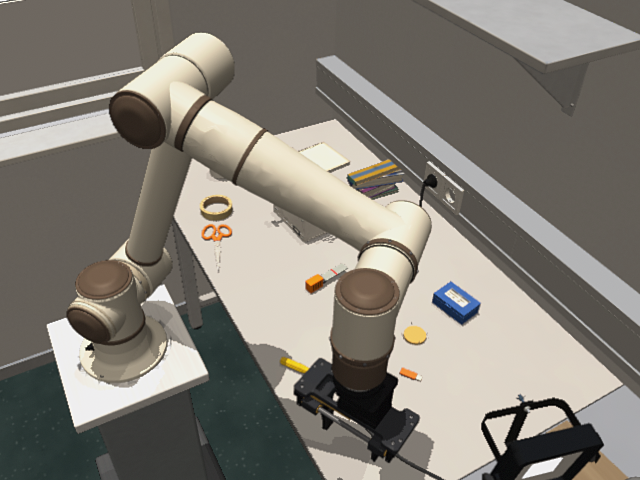

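View pics/top.png

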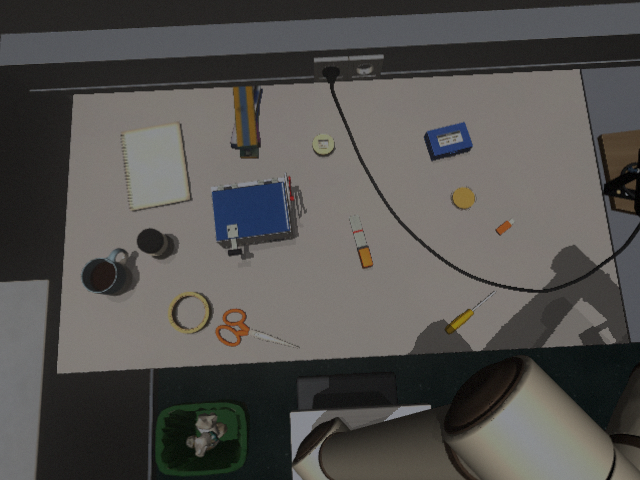

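The top view shows the chamber with its blue flap at (253,210), the bar at (236,252), the red marker near (291,190), the gauge handle at (365,257) and the blade tip at (355,216). I'll measure these now.

```bash
python3 - <<'E'
from h import *
c=cap('top');im=c['pixels'];hsv=cv2.cvtColor(im,cv2.COLOR_RGB2HSV)
def mask(lo,hi,box):
    m=cv2.inRange(hsv,lo,hi);k=np.zeros_like(m);x0,y0,x1,y1=box;k[y0:y1,x0:x1]=m[y0:y1,x0:x1];return k
def rect(m,z):
    n,l,s,_=cv2.connectedComponentsWithStats(m);i=1+np.argmax(s[1:,4]);v,u=np.where(l==i)
    cs,_=cv2.findContours((l==i).astype(np.uint8),cv2.RETR_EXTERNAL,cv2.CHAIN_APPROX_NONE)
    P=onz(c,cs[0].reshape(-1,2),z)[:,:2]
    R=cv2.minAreaRect((P*1000).astype(np.float32));return R,np.round(cv2.boxPoints(R)).tolist(),s[i,4]
print('flap',rect(mask((100,120,40),(130,255,255),(200,170,300,255)),.0895))
print('handle',rect(mask((5,150,80),(22,255,255),(340,205,385,280)),.032))
m=mask((0,120,60),(6,255,255),(340,205,385,250))|mask((172,120,60),(180,255,255),(340,205,385,250))
v,u=np.where(m>0);print('line',onz(c,[[u.mean(),v.mean()]],.018),len(u))
m=mask((0,150,60),(6,255,255),(270,165,320,230))|mask((172,150,60),(180,255,255),(270,165,320,230))
v,u=np.where(m>0);print('red marker px',np.c_[u,v].tolist())
print(np.round(cloud(c,np.c_[u,v]),3).tolist())
# jar, tape
print('bar px cloud',np.round(cloud(c,[[236,252]]),3), 'tip',onz(c,[[355,216]],.018))
big=np.hstack([cv2.resize(im[165:275,200:310],(400,400),interpolation=2),cv2.resize(im[195:285,320:410],(400,400),interpolation=2)])
cv2.imwrite('pics/crop.png',big[:,:,::-1])
E
```

```text
flap (((597.4193115234375, 224.85159301757812), (114.52281188964844, 163.9691925048828), 5.207559108734131), [[533.0, 301.0], [548.0, 138.0], [662.0, 148.0], [647.0, 312.0]], np.int32(3266))
handle (((486.9613342285156, -33.96979904174805), (43.475074768066406, 22.92144775390625), 11.804825782775879), [[463.0, -27.0], [468.0, -50.0], [511.0, -41.0], [506.0, -18.0]], np.int32(181))
line [[ 0.55316352 -0.01991609  0.018     ]] 13
red marker px [[289, 177], [289, 178], [289, 179], [289, 180], [289, 181], [289, 182], [289, 183], [289, 184], [289, 185], [289, 186], [290, 191], [290, 192], [290, 193], [290, 194], [290, 195], [290, 196], [291, 196], [292, 196], [290, 197], [291, 197], [292, 197], [293, 197], [290, 198], [291, 198], [292, 198], [293, 198], [290, 199], [291, 199], [292, 199], [293, 199]]
[[0.671, 0.134, 0.092], [0.668, 0.133, 0.096], [0.666, 0.134, 0.095], [0.663, 0.134, 0.097], [0.66, 0.134, 0.098], [0.656, 0.134, 0.101], [0.652, 0.133, 0.106], [0.65, 0.133, 0.107], [0.646, 0.133, 0.112], [0.643, 0.133, 0.115], [0.625, 0.13, 0.132], [0.622, 0.13, 0.137], [0.618, 0.13, 0.14], [0.615, 0.13, 0.144], [0.612, 0.13, 0.147], [0.609, 0.13, 0.149], [0.608, 0.128, 0.15], [0.607, 0.125, 0.153], [0.604, 0.13, 0.156], [0.605, 0.128, 0.156], [0.604, 0.125, 0.157], [0.605, 0.123, 0.153], [0.603, 0.13, 0.154], [0.603, 0.128, 0.155], [0.602, 0.125, 0.157], [0.602, 0.123, 0.156], [0.599, 0.13, 0.158], [0.6, 0.128, 0.157], [0.601, 0.126, 0.153], [0.601, 0.124, 0.153]]
bar px cloud [[0.504 0.258 0.092]] tip [[ 0.58999926 -0.01743017  0.018     ]]
```

View pics/crop.png

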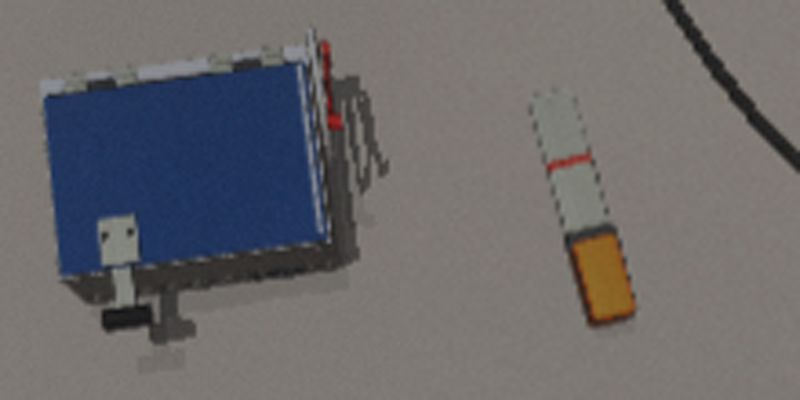

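The crop shows everything clearly: the bar in front of the flap's left half, the marker arm on the right, and the red line across the middle of the blade. Next I'll check the wrist camera's mounting.

```bash
cat >> h.py <<'E'
def go(p,R=None):
    "tool-frame shift and rotvec from the measured pose to pose p,R"
    from scipy.spatial.transform import Rotation as Q
    s=r.sense();A=np.array(s['ee_rot']);d=A.T@(np.array(p)-s['tcp_pos'])
    w=np.zeros(3) if R is None else Q.from_matrix(A.T@R).as_rotvec(degrees=True)
    print('shift',np.round(d,4),'rot',np.round(w,2),'steps',np.linalg.norm(d)/.05,np.linalg.norm(w)/8.59)
def grip(yaw,tilt,flip=1):
    "tool with y along +-horizontal normal of yaw, leaning back by tilt deg (z forward-down)"
    y,t=np.radians([yaw,tilt]);f=np.array([np.cos(y),np.sin(y),0]);l=np.array([-np.sin(y),np.cos(y),0])
    z=np.sin(t)*f+np.array([0,0,-np.cos(t)]);Y=l*flip;return np.c_[np.cross(Y,z),Y,z]
E
python3 - <<'E'
from h import *
c=cap('wrist');s=r.sense();T=np.eye(4);T[:3,:3]=s['ee_rot'];T[:3,3]=s['tcp_pos']
print(np.round(np.linalg.inv(T)@c['world_from_camera'],3),c['K'])
go([.46,-.02,.30],grip(8,0,1))
E
```

```text
[[-0.001  0.966  0.259  0.071]
 [ 1.     0.001 -0.001  0.001]
 [-0.001  0.259 -0.966 -0.163]
 [ 0.     0.     0.     1.   ]] [[343.117828     0.         325.4911675 ]
 [  0.         343.117828   240.60194829]
 [  0.           0.           1.        ]]
shift [-0.4062  0.408  -0.0776] rot [ 0.07 -0.02 17.59] steps 11.618324329583666 2.0480616447948266
```

```bash
python3 -c "
from h import *
go([.42,.06,.2],grip(8,25))"
```

```text
shift [-0.4046  0.4973  0.0225] rot [  3.91 -24.82  17.3 ] steps 12.83077027995293 3.550966003324274
```

tcp_steps(plan={"motion":[[1,-0.05,0.06,0,0,0,2],[1,-0.1,0.12,0,0,-3,4],[1,-0.15,0.18,0,1,-6,6],[1,-0.2,0.24,0,2,-10,8],[1,-0.25,0.3,0.01,2,-14,10],[1,-0.25,0.3,0.01,2,-14,10],[1,-0.25,0.3,0.01,2,-14,10],[1,-0.25,0.3,0.01,2,-14,10]]})

```text
time_s: 1.0
tcp_pos: [0.3656, -0.1831, 0.2128]
ee_rot: [[-0.934, -0.266, 0.24], [-0.261, 0.964, 0.053], [-0.245, -0.013, -0.969]]
wrist_force: [0.8, 0.0, 0.9]
gripper_width: 0.997
gripper_force: 0.0
```

```bash
python3 -c "
from h import *
go([.42,.06,.2],grip(8,25))"
```

```text
shift [-0.1112  0.22    0.0382] rot [  1.78 -10.76   7.28] steps 4.989275061238431 1.5264471414793244
```

tcp_steps(plan={"motion":[[1,-0.022,0.044,0.008,0.4,-2,1.5],[1,-0.044,0.088,0.016,0.8,-4,3],[1,-0.066,0.132,0.024,1.2,-7,5],[1,-0.09,0.176,0.032,1.6,-9,6],[1,-0.111,0.22,0.038,1.8,-10.8,7.3],[1,-0.111,0.22,0.038,1.8,-10.8,7.3],[1,-0.111,0.22,0.038,1.8,-10.8,7.3],[1,-0.111,0.22,0.038,1.8,-10.8,7.3]]})

```text
time_s: 1.8
tcp_pos: [0.4198, 0.0594, 0.1996]
ee_rot: [[-0.897, -0.143, 0.418], [-0.13, 0.99, 0.059], [-0.422, -0.001, -0.907]]
wrist_force: [-0.2, 0.4, 0.1]
gripper_width: 0.998
gripper_force: 0.0
```

```bash
python3 - <<'E'
from h import *
c=cap('wrist');np.savez('w1.npz',**{k:np.array(v) for k,v in c.items()})
cv2.imwrite('pics/w1.png',cv2.rotate(c['pixels'],cv2.ROTATE_180)[:,:,::-1])
E
```

```text
(no output)
```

View pics/w1.png

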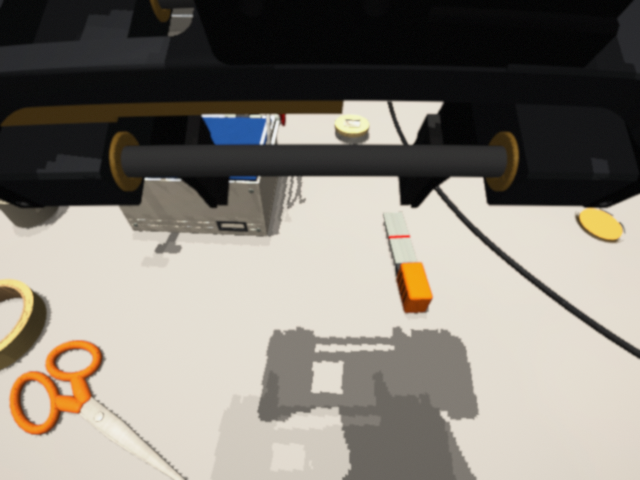

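The wrist view (turned by 180°) shows the slot at about (233,226) and the gauge at about (408,260), both unobstructed. I'll measure both in this view.

```bash
python3 - <<'E'
from h import *
c=dict(np.load('w1.npz'));im=c['pixels'];hsv=cv2.cvtColor(im,cv2.COLOR_RGB2HSV)
g=cv2.cvtColor(im,cv2.COLOR_RGB2GRAY)
def rect(m,z):
    n,l,s,_=cv2.connectedComponentsWithStats(m);i=1+np.argmax(s[1:,4])
    cs,_=cv2.findContours((l==i).astype(np.uint8),cv2.RETR_EXTERNAL,cv2.CHAIN_APPROX_NONE)
    P=onz(c,cs[0].reshape(-1,2),z)[:,:2];R=cv2.minAreaRect((P*1000).astype(np.float32));return R,np.round(cv2.boxPoints(R),1).tolist(),s[i,4]
# gauge handle top: bright orange (top) 
m=cv2.inRange(hsv,(5,180,215),(25,255,255));k=np.zeros_like(m);k[165:225,200:245]=m[165:225,200:245]
print('handle',rect(k,.032))
m=cv2.inRange(hsv,(0,120,60),(5,255,255))|cv2.inRange(hsv,(172,120,60),(180,255,255));k=np.zeros_like(m);k[230:260,225:260]=m[230:260,225:260]
v,u=np.where(k>0);print('line',onz(c,[[u.mean(),v.mean()]],.018),len(u))
crop=cv2.rotate(im,cv2.ROTATE_180)[195:255,120:300]
cv2.imwrite('pics/slot.png',cv2.resize(crop,(720,240),interpolation=cv2.INTER_NEAREST)[:,:,::-1])
print(cv2.rotate(g,cv2.ROTATE_180)[216:236,212:252:2])
E
```

```text
handle (((485.85888671875, -32.72984313964844), (42.109195709228516, 21.768917083740234), 11.525005340576172), [[463.1000061035156, -26.299999237060547], [467.3999938964844, -47.599998474121094], [508.70001220703125, -39.20000076293945], [504.29998779296875, -17.899999618530273]], np.int32(771))
line [[ 0.55341647 -0.01991659  0.018     ]] 51
[[118 118 119 118 118 119 118 115 116 116 115 116 119 116 115 115 114 114
  114 113]
 [115 119 120 121 121 121 121 117 115 116 115 116 124 119 118 117 117 117
  113 114]
 [112 116 120 121 122 122 123 118 115 113 113 115 121 122 122 121 120 119
  114 114]
 [111 112 114 117 116 119 118 118 115 110 110 110 115 121 122 122 122 121
  117 114]
 [111 109  98  97  99 101 103 105 102 101 100  99 103 112 115 117 116 119
  119 117]
 [117 110  78  61  63  68  69  73  73  75  74  74  76  87  94  95  99 111
  118 118]
 [123 113  72  35  39  48  54  56  56  55  56  53  53  60  64  64  64  96
  120 121]
 [121 113  77  31  44  76  90  92  90  87  86  80  73  73  71  58  40  84
  134 138]
 [118 114  85  35  52 111 133 135 135 135 134 123 118 118 115  93  43  80
 
[... 245 characters left out ...]
  64  49
  106 125]
 [130 119 113  71  36  50  48  49  51  51  62  72  73  71  75  76  48  42
  102 139]
 [118 118 116  84  45  43  39  39  38  37  39  48  45  44  46  48  39  38
   98 147]
 [114 116 115  96  69  66  64  62  57  53  52  51  48  48  45  44  43  43
   93 130]
 [114 113 114 109  97  98  98  96  88  82  82  77  73  71  67  67  69  67
   95 112]
 [118 112 114 119 112 111 115 112 105 103 103 100  98  96  95  95  99  99
  104 108]
 [141 118 118 137 128 116 122 121 119 118 119 112 106 107 107 108 113 115
  112 109]
 [176 147 149 170 161 139 149 150 150 151 152 131 112 112 115 115 121 125
  120 118]
 [199 187 188 196 193 175 184 188 189 189 189 165 144 143 146 147 151 154
  150 150]]
```

View pics/slot.png

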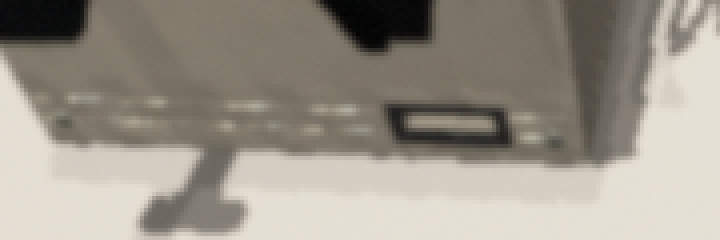

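The crop shows the slot's dark frame in the lower right of the front face, at about x 217–247, y 220–231 in the full rotated picture.

```bash
python3 - <<'E'
from h import *
c=dict(np.load('w1.npz'));g=cv2.cvtColor(c['pixels'],cv2.COLOR_RGB2GRAY)
gr=cv2.rotate(g,cv2.ROTATE_180)
m=np.zeros_like(gr);m[218:234,212:252]=(gr[218:234,212:252]<85)*255
cs,_=cv2.findContours(m,cv2.RETR_CCOMP,cv2.CHAIN_APPROX_NONE);cs=sorted(cs,key=lambda a:-cv2.contourArea(a))
for k in cs[:2]:
    q=cv2.minAreaRect(k);b=cv2.boxPoints(q);ap=cv2.approxPolyDP(k,3,True).reshape(-1,2)
    M=cv2.moments(k);cen=np.array([[M['m10']/M['m00'],M['m01']/M['m00']]])
    print(q,ap.tolist(),'centre',onz(c,[639,479]-cen,.0165)[0].round(4))
# front-face plane ray check with depth
uv=np.array([[u,v] for u in range(160,260,4) for v in range(212,217)]);P=cloud(c,[639,479]-uv);P=P[P[:,2]>.005]
A=np.c_[P[:,1],np.ones(len(P))];k=np.linalg.lstsq(A,P[:,0],rcond=None)[0];print('face x=%.4f*y+%.4f'%tuple(k),'res',np.std(P[:,0]-A@k),'yaw',np.degrees(np.arctan(-k[0])),P[:,2].min(),P[:,2].max())
E
```

```text
((231.5, 226.0), (10.0, 31.0), 90.0) [[216, 221], [219, 230], [247, 231], [245, 222]] centre [0.543  0.1756 0.0165]
((232.0, 225.0), (24.0, 6.0), -0.0) [[220, 225], [232, 222], [244, 227]] centre [0.5441 0.1758 0.0165]
face x=0.3426*y+0.4686 res 0.028813528398118193 yaw -18.91054591889725 0.028363738636631386 0.31783447997263137
```

```bash
python3 -c "
from h import *
R=grip(11.5,20)
go(np.array([.489,-.0329,.009])-.08*R[:,2],R); go([.489,-.0329,.009],R)"
```

```text
shift [ 0.0228 -0.1017  0.1167] rot [-1.34  4.92 -3.14] steps 3.1295948144952104 0.6972519692999323
shift [ 0.0297 -0.1     0.1964] rot [-1.34  4.92 -3.14] steps 4.448039841317206 0.6972519692999323
```

tcp_steps(plan={"motion":[[1,0.006,-0.03,0.03,-0.3,1.2,-0.8],[1,0.012,-0.06,0.06,-0.7,2.5,-1.5],[1,0.018,-0.085,0.09,-1,4,-2.5],[1,0.0228,-0.1017,0.1167,-1.34,4.92,-3.14],[1,0.0228,-0.1017,0.1167,-1.34,4.92,-3.14],[1,0.0228,-0.1017,0.1167,-1.34,4.92,-3.14]]})

```text
time_s: 2.45
tcp_pos: [0.4623, -0.0399, 0.0842]
ee_rot: [[-0.922, -0.195, 0.335], [-0.183, 0.981, 0.067], [-0.342, 0.0, -0.94]]
wrist_force: [-1.1, -0.4, -0.4]
gripper_width: 1.003
gripper_force: 0.0
```

```bash
python3 -c "
from h import *
R=grip(11.5,20)
go([.489,-.0329,.009],R)"
```

```text
shift [-0.0001  0.0016  0.0801] rot [-0.08 -0.01 -0.26] steps 1.6025974342669524 0.031434184237837955
```

tcp_steps(plan={"motion":[[1,0,0.0016,0.02,0,0,0],[1,0,0.0016,0.04,0,0,0],[1,0,0.0016,0.06,0,0,0],[1,0,0.0016,0.08,0,0,0],[1,0,0.0016,0.08,0,0,0]]})

```text
time_s: 2.95
tcp_pos: [0.4954, -0.0399, 0.019]
ee_rot: [[-0.925, -0.208, 0.317], [-0.186, 0.978, 0.099], [-0.331, 0.033, -0.943]]
wrist_force: [-0.4, -0.2, 1.2]
gripper_width: 1.001
gripper_force: 0.0
```

tcp_steps(plan={"motion":[[0.5,0,0,0,0,0,0],[0.4,0,0,0,0,0,0],[0.3,0,0,0,0,0,0],[0.2,0,0,0,0,0,0],[0.1,0,0,0,0,0,0],[0.1,0,0,0,0,0,0],[0.1,0,0,0,0,0,0]]})

```text
time_s: 3.65
tcp_pos: [0.4942, -0.0403, 0.0186]
ee_rot: [[-0.926, -0.209, 0.316], [-0.187, 0.977, 0.099], [-0.33, 0.033, -0.944]]
wrist_force: [-0.7, 0.1, 0.3]
gripper_width: 0.444
gripper_force: 0.4
```

```bash
python3 -c "
from h import *
go([.489,-.0329,.009],grip(11.5,20))"
```

```text
shift [0.0066 0.008  0.0081] rot [ 1.95 -0.76 -0.11] steps 0.263811843843307 0.2435816126447022
```

```bash
python3 -c "
from h import *
s=r.sense();print(s['joints'].round(1),s['gripper_width'],s['gripper_force'],s['wrist_force'],s['moment'])
c=cap('wrist');cv2.imwrite('pics/w2.png',cv2.rotate(c['pixels'],cv2.ROTATE_180)[:,:,::-1])"
```

```text
[ 12.9  20.1 -41.6  -9.3  -9.2 -82.3] 0.4442542690789287 0.43857481330633163 [-0.6704632   0.0619434   0.26160494] [0.03425092 0.71673984 0.06160826]
```

View pics/w2.png

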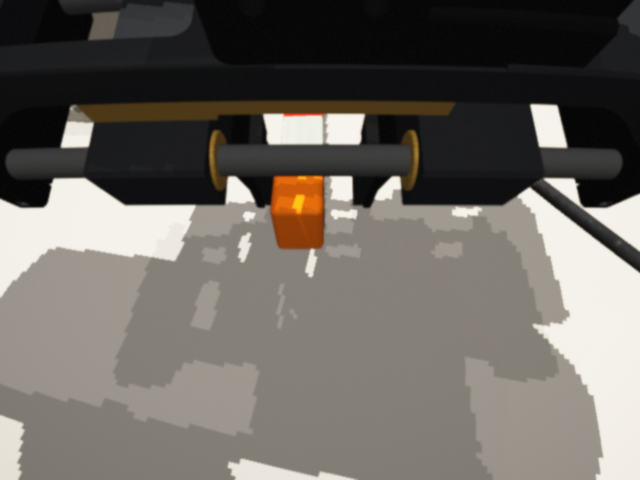

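The wrist picture shows the open fingers straddling the handle at about (298,210) without touching it. Joint 5 hit its limit, so I'll lean the tool less (11°) and grip further back.

tcp_steps(plan={"motion":[[0.9,0,0,-0.01,0,0,0],[0.9,0,0,-0.02,0,0,0],[0.9,0,0,-0.03,0,0,0],[0.9,0,0,-0.03,0,0,0]]})

```text
time_s: 4.1
tcp_pos: [0.485, -0.0433, 0.0487]
ee_rot: [[-0.924, -0.209, 0.319], [-0.187, 0.977, 0.1], [-0.333, 0.032, -0.943]]
wrist_force: [-0.7, 0.1, 0.2]
gripper_width: 0.683
gripper_force: 0.0
```

```bash
python3 -c "
from h import *
R=grip(11.5,11)
p=np.array([.4812,-.0345,.007]);go(p-.03*R[:,2],R);go(p,R)"
```

```text
shift [0.0114 0.009  0.0093] rot [1.95 8.43 0.07] steps 0.3452245286256173 1.0068972783480823
shift [0.0158 0.008  0.039 ] rot [1.95 8.43 0.07] steps 0.856184201568795 1.0068972783480823
```

tcp_steps(plan={"motion":[[0.9,0.004,0.004,0.002,1,4,0],[0.9,0.009,0.008,0.006,1.95,8.4,0],[0.9,0.0114,0.009,0.0093,1.95,8.43,0.07],[0.9,0.0114,0.009,0.0093,1.95,8.43,0.07],[0.9,0.0114,0.009,0.0093,1.95,8.43,0.07]]})

```text
time_s: 4.6
tcp_pos: [0.4745, -0.0359, 0.0343]
ee_rot: [[-0.963, -0.198, 0.184], [-0.195, 0.98, 0.038], [-0.187, 0.001, -0.982]]
wrist_force: [-0.8, -0.4, 0.4]
gripper_width: 0.896
gripper_force: 0.0
```

```bash
python3 -c "
from h import *
R=grip(11.5,11)
p=np.array([.4812,-.0345,.007]);go(p,R);print(r.sense()['joints'].round(1))"
```

```text
shift [-0.0016  0.0001  0.0281] rot [ 0.03 -0.2  -0.06] steps 0.5630318479239208 0.024093505743357953
[ 15.8  17.9 -42.2   2.4 -19.  -96.5]
```

tcp_steps(plan={"motion":[[0.8,-0.001,0,0.01,0,0,0],[0.6,-0.0016,0,0.02,0,0,0],[0.4,-0.0016,0,0.028,0,0,0],[0.3,-0.0016,0,0.028,0,0,0],[0.1,-0.0016,0,0.028,0,0,0],[0.1,-0.0016,0,0.028,0,0,0],[0.1,-0.0016,0,0.028,0,0,0],[0.1,-0.0016,0,0.028,0,0,0]]})

```text
time_s: 5.4
tcp_pos: [0.4821, -0.0343, 0.0077]
ee_rot: [[-0.962, -0.199, 0.184], [-0.196, 0.98, 0.038], [-0.188, 0.0, -0.982]]
wrist_force: [-0.5, 0.7, 0.5]
gripper_width: 0.278
gripper_force: 30.0
```

tcp_steps(plan={"motion":[[0.1,0,0,0,0,0,0],[0.1,0,0,0,0,0,0],[0.1,0,0,0,0,0,0],[0.1,0,0,0,0,0,0]]})

```text
time_s: 5.8
tcp_pos: [0.482, -0.0343, 0.0077]
ee_rot: [[-0.963, -0.199, 0.184], [-0.196, 0.98, 0.038], [-0.188, 0.0, -0.982]]
wrist_force: [-1.1, 0.3, 4.5]
gripper_width: 0.276
gripper_force: 30.0
```

tcp_steps(plan={"motion":[[0.1,0,0,-0.015,0,0,0],[0.1,0.01,0,-0.03,0,0,0],[0.1,0.025,0,-0.03,0,0,0],[0.1,0.04,0,-0.03,0,0,0]]})

```text
time_s: 6.2
tcp_pos: [0.4376, -0.0433, 0.0296]
ee_rot: [[-0.962, -0.199, 0.185], [-0.195, 0.98, 0.038], [-0.188, 0.0, -0.982]]
wrist_force: [-0.3, -0.2, -1.3]
gripper_width: 0.276
gripper_force: 30.0
```

```bash
python3 -c "
from h import *
go([.4174,.164,.035],grip(5.2,11));print(r.sense()['joints'].round(1))"
```

```text
shift [-0.022   0.2072 -0.0012] rot [ 1.21 -0.14  6.15] steps 4.166560735283225 0.7303400523504519
[ 16.3  15.8 -47.7   3.3 -15.7 -97.9]
```

tcp_steps(plan={"motion":[[0.1,-0.003,0.03,0,0.2,0,1],[0.1,-0.006,0.065,0,0.4,0,2],[0.1,-0.01,0.1,0,0.6,0,3],[0.1,-0.015,0.135,0,0.8,0,4],[0.1,-0.018,0.17,0,1,0,5],[0.1,-0.022,0.2072,-0.001,1.2,-0.1,6.15],[0.1,-0.022,0.2072,-0.001,1.2,-0.1,6.15],[0.1,-0.022,0.2072,-0.001,1.2,-0.1,6.15]]})

```text
time_s: 7.0
tcp_pos: [0.4172, 0.1645, 0.0342]
ee_rot: [[-0.978, -0.092, 0.188], [-0.091, 0.996, 0.017], [-0.189, -0.001, -0.982]]
wrist_force: [-0.3, -0.3, -1.0]
gripper_width: 0.279
gripper_force: 30.0
```

```bash
python3 - <<'E'
from h import *
go([.4174,.164,.009],grip(5.2,11));print(r.sense()['joints'].round(1))
c=cap('wrist');np.savez('w3.npz',**{k:np.array(v) for k,v in c.items()})
cv2.imwrite('pics/w3.png',cv2.rotate(c['pixels'],cv2.ROTATE_180)[:,:,::-1])
E
```

```text
shift [ 0.0046 -0.0005  0.0248] rot [-0.02 -0.13  0.11] steps 0.5041284945572001 0.02046205106831771
[  43.9   15.4  -55.5   32.9  -12.6 -160.3]
```

View pics/w3.png

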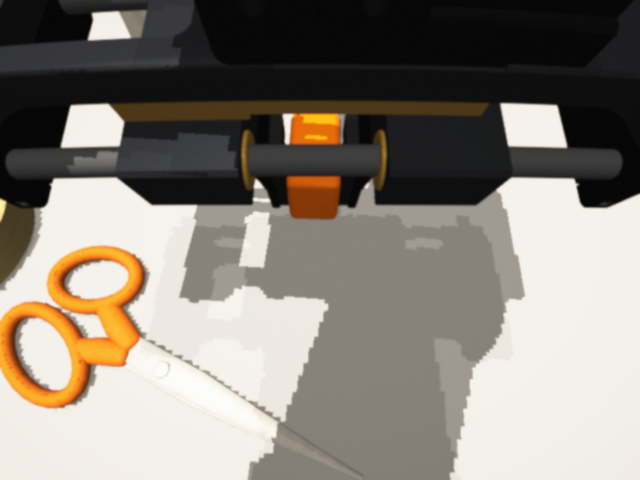

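The wrist view shows only the gripped handle at (315,170) and the scissors, and the blade is hidden. I'll check the top and scene views.

```bash
python3 - <<'E'
from h import *
a=cap('top');b=cap('scene');np.savez('t4.npz',**{k:np.array(v) for k,v in a.items()})
cv2.imwrite('pics/ts4.png',np.hstack([cv2.resize(a['pixels'][170:310,180:320],(400,400),interpolation=2),cv2.resize(b['pixels'][160:300,240:380],(400,400),interpolation=2)])[:,:,::-1])
E
```

```text
(no output)
```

View pics/ts4.png

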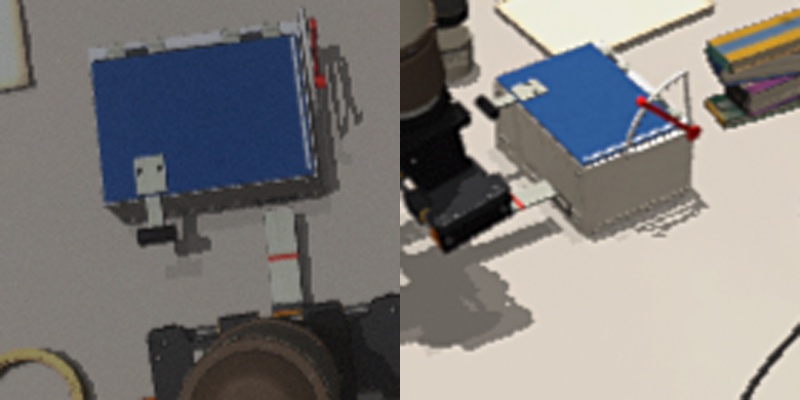

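The top crop shows the blade pointing at the chamber with its tip just short of the front face and its red line at (284,257). The scene crop shows the marker arm clearly, from (697,131) to (641,101).

```bash
python3 - <<'E'
from h import *
c=dict(np.load('t4.npz'));hsv=cv2.cvtColor(c['pixels'],cv2.COLOR_RGB2HSV)
m=cv2.inRange(hsv,(0,110,50),(6,255,255))|cv2.inRange(hsv,(172,110,50),(180,255,255));k=np.zeros_like(m);k[252:268,268:292]=m[252:268,268:292]
v,u=np.where(k>0);print(len(u),u.mean(),v.mean(),'line',onz(c,[[u.mean(),v.mean()]],.0445))
s=r.sense();f=np.array([.9957,.092]);print('pred',s['tcp_pos'][:2]+.0716*f)
# blade edges per row
g=cv2.cvtColor(c['pixels'],cv2.COLOR_RGB2GRAY).astype(int)
mids=[]
for row in (247,250,253,256,263,266,269):
    l=g[row,266:296];print(row,l.tolist())
# flap front/left/right edges
m=cv2.inRange(hsv,(100,120,40),(130,255,255))
def fit(px,z=.0895):
    P=onz(c,px,z);return P
F=[];
for col in list(range(220,230))+list(range(245,285,3)):
    q=np.where(m[170:260,col])[0]
    if len(q): F.append([col,170+q.max()+.5])
P=fit(F);k=np.polyfit(P[:,1],P[:,0],1);print('front x=%.4f y + %.4f yaw %.2f res %.4f'%(k[0],k[1],np.degrees(np.arctan(-k[0])),np.std(P[:,0]-np.polyval(k,P[:,1]))))
for nm,fn in(('L',min),('R',max)):
    E=[]
    for row in range(195,235,2):
        q=np.where(m[row,190:310])[0];E.append([190+fn(q)+(-.5 if nm=='L' else .5),row])
    P=fit(E);k2=np.polyfit(P[:,0],P[:,1],1);print(nm,'y=%.4f x + %.4f yaw %.2f'%(k2[0],k2[1],np.degrees(np.arctan(k2[0]))),'y@.6',np.polyval(k2,.6))
E
```

```text
15 278.6 259.4 line [[0.48975317 0.16803307 0.0445    ]]
pred [0.48858062 0.16951342]
247 [114, 113, 110, 112, 113, 111, 103, 133, 133, 132, 130, 130, 131, 133, 133, 135, 129, 54, 69, 67, 73, 110, 124, 123, 122, 123, 123, 122, 120, 123]
250 [124, 122, 122, 122, 121, 121, 124, 135, 131, 134, 133, 129, 134, 129, 134, 135, 125, 47, 58, 59, 68, 77, 121, 125, 121, 124, 123, 122, 120, 123]
253 [124, 124, 123, 123, 123, 122, 124, 130, 132, 133, 133, 129, 134, 134, 135, 137, 135, 107, 57, 61, 70, 77, 122, 121, 124, 124, 123, 122, 123, 123]
256 [122, 124, 124, 123, 123, 123, 121, 101, 133, 134, 136, 133, 135, 136, 138, 137, 134, 129, 54, 60, 67, 76, 124, 125, 125, 123, 123, 124, 123, 125]
263 [122, 124, 122, 121, 123, 119, 121, 122, 133, 136, 139, 137, 134, 137, 134, 136, 137, 135, 108, 57, 60, 69, 76, 124, 122, 123, 121, 121, 123, 122]
266 [123, 124, 123, 123, 123, 122, 123, 119, 107, 138, 139, 139, 134, 136, 137, 136, 138, 140, 133, 55, 59, 70, 76, 122, 124, 123, 123, 123, 120, 123]
269 [124, 124, 124, 123, 120, 123, 122, 124, 123, 141, 140, 141, 139, 139, 138, 136, 136, 137, 128, 48, 59, 64, 75, 124, 122, 124, 122, 124, 122, 120]
front x=-0.0399 y + 0.5516 yaw 2.28 res 0.0089
L y=0.0824 x + 0.2577 yaw 4.71 y@.6 0.30715509172978417
R y=-0.0357 x + 0.1687 yaw -2.04 y@.6 0.1473413860877078
```

```bash
python3 - <<'E'
from h import *
c=dict(np.load('t4.npz'));hsv=cv2.cvtColor(c['pixels'],cv2.COLOR_RGB2HSV);m=cv2.inRange(hsv,(100,120,40),(130,255,255))
F=[[col,170+np.where(m[170:260,col])[0].max()+.5] for col in range(250,284)]
P=onz(c,F,.0895);k=np.polyfit(P[:,1],P[:,0],1);print('front yaw',np.degrees(np.arctan(-k[0])),np.std(P[:,0]-np.polyval(k,P[:,1])),'x at y=.18',np.polyval(k,.18))
s=r.sense();go([.4172,.1645,.0085],grip(5,11));go([.4172+.0548*.9962,.1645+.0548*.0872,.0085],grip(5,11))
E
```

```text
front yaw 5.1099380822470515 0.0006736741868634547 x at y=.18 0.5440076733035606
shift [0.0048 0.0016 0.0252] rot [-0.03 -0.15  0.14] steps 0.5146231389243191 0.024256381147453942
shift [-0.049   0.0015  0.0355] rot [-0.03 -0.15  0.14] steps 1.2117037860484066 0.024256381147453942
```

tcp_steps(plan={"motion":[[0.1,0.002,0.001,0.01,0,0,0],[0.1,0.004,0.001,0.02,0,0,0],[0.1,0.0048,0.001,0.0252,0,0,0],[0.1,0.0048,0.001,0.0252,0,0,0]]})

```text
time_s: 7.55
tcp_pos: [0.4207, 0.1664, 0.0177]
ee_rot: [[-0.98, -0.089, 0.176], [-0.087, 0.996, 0.015], [-0.176, -0.001, -0.984]]
wrist_force: [-0.2, 0.7, -0.2]
gripper_width: 0.272
gripper_force: 30.0
```

```bash
python3 -c "
from h import *
print(r.sense()['tcp_pos'],r.sense()['joints'].round(2));go([.4172,.1645,.0085],grip(5.1,11));go([.4718,.1693,.0085],grip(5.1,11));cap('scene')
print(r.sense()['tcp_pos'],r.sense()['joints'].round(2))"
```

```text
[0.42066738 0.16642616 0.01766629] [  41.31   17.61  -57.24   41.     -9.18 -166.43]
shift [ 0.0052 -0.0016  0.0084] rot [-0.03 -0.84 -0.01] steps 0.1997535304888812 0.09824400173812009
shift [-0.0488 -0.0017  0.018 ] rot [-0.03 -0.84 -0.01] steps 1.0405431533373717 0.09824400173812009
[0.42056875 0.16663134 0.0178449 ] [  41.33   17.58  -57.26   41.07   -9.18 -166.47]
```

```bash
python3 -c "
from h import *
go([.4295,.1656,.014],grip(5.1,11));go([.4295,.1656,.0085],grip(5.1,11))"
```

```text
shift [-0.008  -0.0018  0.0053] rot [-0.03 -0.83  0.03] steps 0.19556496979718488 0.09622303801217733
shift [-0.007  -0.0018  0.0108] rot [-0.03 -0.83  0.03] steps 0.25935154738438215 0.09622303801217733
```

tcp_steps(plan={"motion":[[0.1,-0.005,-0.001,0.002,0,-0.4,0],[0.1,-0.008,-0.0018,0.0053,0,-0.83,0],[0.1,-0.007,-0.0018,0.0108,0,-0.83,0],[0.1,-0.007,-0.0018,0.0108,0,-0.83,0],[0.1,-0.007,-0.0018,0.0108,0,-0.83,0]]})

```text
time_s: 8.1
tcp_pos: [0.4305, 0.1656, 0.0156]
ee_rot: [[-0.98, -0.09, 0.178], [-0.089, 0.996, 0.012], [-0.178, -0.004, -0.984]]
wrist_force: [-3.9, -0.6, -0.5]
gripper_width: 0.269
gripper_force: 30.0
```

```bash
python3 -c "
from h import *
print(r.sense()['joints'].round(2));go([.4295,.1656,.0085],grip(5.1,11))"
```

```text
[  40.34   18.46  -56.32   41.35   -9.24 -165.72]
shift [0.0022 0.0002 0.0068] rot [-0.24 -0.75  0.08] steps 0.1429099783978964 0.09276387082536286
```

tcp_steps(plan={"motion":[[0.1,0.01,0,-0.01,0,0,0],[0.1,0.012,-0.01,-0.025,0,0,0],[0.1,0.012,-0.04,-0.025,0,-0.4,0],[0.1,0.01,-0.07,-0.025,0,-0.8,0],[0.1,0,-0.1,-0.025,0,-0.8,0],[0.1,-0.02,-0.125,-0.02,0,-0.8,0],[0.1,-0.03,-0.125,-0.015,0,-0.8,0],[0.1,-0.03,-0.125,-0.015,0,-0.8,0]]})

```text
time_s: 8.9
tcp_pos: [0.4718, 0.0452, 0.037]
ee_rot: [[-0.977, -0.09, 0.196], [-0.088, 0.996, 0.016], [-0.196, -0.002, -0.981]]
wrist_force: [0.4, -0.6, -1.1]
gripper_width: 0.273
gripper_force: 30.0
```

```bash
python3 -c "
from h import *
print(r.sense()['joints'].round(2));go([.478,.04,.0078],grip(5.1,11))"
```

```text
[  27.26   17.01  -48.18   16.99  -14.98 -128.16]
shift [ 0.0002 -0.0057  0.0298] rot [-0.09  0.31  0.05] steps 0.6061208001779527 0.03854448649029347
```

tcp_steps(plan={"motion":[[0.1,0,-0.003,0.01,0,0.2,0],[0.1,0,-0.0057,0.02,0,0.3,0],[0.1,0.0002,-0.0057,0.027,0,0.31,0],[0.1,0.0002,-0.0057,0.0298,0,0.31,0],[0.1,0.0002,-0.0057,0.0298,0,0.31,0],[0.1,0.0002,-0.0057,0.0298,0,0.31,0]]})

```text
time_s: 9.5
tcp_pos: [0.476, 0.0399, 0.0089]
ee_rot: [[-0.978, -0.092, 0.186], [-0.09, 0.996, 0.016], [-0.187, -0.001, -0.982]]
wrist_force: [0.1, 0.0, -1.1]
gripper_width: 0.273
gripper_force: 30.0
```

```bash
python3 -c "
from h import *
print(r.sense()['joints'].round(2));go([.478,.04,.0075],grip(5.1,11))"
```

```text
[  25.11   20.61  -50.87   23.9    -9.16 -133.14]
shift [-0.0017 -0.0001  0.0017] rot [-0.03 -0.22  0.17] steps 0.04790955401813781 0.03289296760970372
```

tcp_steps(plan={"motion":[[0.7,0,0,0,0,0,0],[0.7,0,0,0,0,0,0],[0.7,0,0,0,0,0,0],[0.7,0,0,0,0,0,0],[0.7,0,0,-0.01,0,0,0],[0.7,0,0,-0.02,0,0,0],[0.7,0,0,-0.03,0,0,0],[0.7,0,0,-0.03,0,0,0]]})

```text
time_s: 10.3
tcp_pos: [0.4711, 0.0392, 0.0391]
ee_rot: [[-0.978, -0.091, 0.188], [-0.089, 0.996, 0.016], [-0.189, -0.001, -0.982]]
wrist_force: [0.1, -0.8, 0.3]
gripper_width: 0.694
gripper_force: 0.0
```

```bash
python3 - <<'E'
from h import *
R=grip(5.1,3);p=np.array([.4696,.0393,.0068]);go(p-.03*R[:,2],R);go(p,R)
E
```

```text
shift [0.0034 0.0002 0.0018] rot [-0.03  7.87  0.11] steps 0.07746189321265505 0.9161767898686244
shift [0.0075 0.0002 0.0315] rot [-0.03  7.87  0.11] steps 0.6476091184962153 0.9161767898686244
```

tcp_steps(plan={"motion":[[0.7,0.002,0,0.001,0,4,0],[0.7,0.0034,0.0002,0.0018,0,7.87,0],[0.7,0.0034,0.0002,0.0018,0,7.87,0],[0.7,0.005,0.0002,0.012,0,7.87,0.1],[0.7,0.006,0.0002,0.022,0,7.87,0.1],[0.7,0.0075,0.0002,0.0315,0,7.87,0.1],[0.7,0.0075,0.0002,0.0315,0,7.87,0.1]]})

```text
time_s: 11.0
tcp_pos: [0.4666, 0.0377, 0.0037]
ee_rot: [[-0.995, -0.089, 0.045], [-0.089, 0.996, 0.001], [-0.045, -0.003, -0.999]]
wrist_force: [-0.9, -0.1, 0.4]
gripper_width: 0.704
gripper_force: 0.0
```

tcp_steps(plan={"motion":[[0.1,0,0,0,0,0,0],[0.1,0,0,0,0,0,0],[0.1,0,0,0,0,0,0],[0.1,0,0,0,0,0,0],[0.1,0,0,0,0,0,0],[0.1,0,0,0,0,0,0],[0.1,0,0,0,0,0,0]]})

```text
time_s: 11.7
tcp_pos: [0.4688, 0.0387, 0.0058]
ee_rot: [[-0.995, -0.089, 0.05], [-0.089, 0.996, 0.003], [-0.05, -0.002, -0.999]]
wrist_force: [-0.2, 0.2, 2.4]
gripper_width: 0.276
gripper_force: 30.0
```

```bash
python3 -c "
from h import *
print(r.sense()['joints'].round(2))"
```

```text
[  25.3    23.03  -38.81    2.49  -25.55 -112.43]
```

tcp_steps(plan={"motion":[[0.1,0.005,0,-0.015,0,0,0],[0.1,0.02,0,-0.025,0,0,0],[0.1,0.04,0.01,-0.025,0,0,0],[0.1,0.055,0.03,-0.025,0,0,0],[0.1,0.06,0.06,-0.025,0,0,0]]})

```text
time_s: 12.2
tcp_pos: [0.4, 0.0917, 0.0272]
ee_rot: [[-0.995, -0.086, 0.047], [-0.086, 0.996, 0.001], [-0.047, -0.003, -0.999]]
wrist_force: [1.0, 0.3, -0.4]
gripper_width: 0.271
gripper_force: 30.0
```

```bash
python3 -c "
from h import *
go([.4151,.1641,.026],grip(5.1,3));print(r.sense()['joints'].round(1))"
```

```text
shift [-0.0212  0.0708  0.002 ] rot [-0.17 -0.31 -0.15] steps 1.478558554476565 0.0454440936790869
[  37.1   16.3  -46.1    3.7  -25.4 -125.4]
```

tcp_steps(plan={"motion":[[0.1,-0.005,0.02,0,0,0,0],[0.1,-0.01,0.04,0,0,0,0],[0.1,-0.015,0.06,0,0,0,0],[0.1,-0.0212,0.0708,0.002,0,-0.2,0],[0.1,-0.0212,0.0708,0.002,0,-0.2,0],[0.1,-0.0212,0.0708,0.002,0,-0.2,0]]})

```text
time_s: 12.8
tcp_pos: [0.4166, 0.1645, 0.026]
ee_rot: [[-0.995, -0.088, 0.051], [-0.088, 0.996, 0.002], [-0.051, -0.003, -0.999]]
wrist_force: [-0.1, 0.0, -0.3]
gripper_width: 0.277
gripper_force: 30.0
```

```bash
cat > line.py <<'E'
from h import *
import sys
off=float(sys.argv[1]); zb=.018+r.sense()['tcp_pos'][2]-.0058
c=cap('top');hsv=cv2.cvtColor(c['pixels'],cv2.COLOR_RGB2HSV)
m=cv2.inRange(hsv,(0,110,50),(6,255,255))|cv2.inRange(hsv,(172,110,50),(180,255,255));k=np.zeros_like(m);k[235:275,262:295]=m[235:275,262:295]
v,u=np.where(k>0);print(len(u),'line top',onz(c,[[u.mean(),v.mean()]],zb)[0,:2] if len(u) else 0)
s=r.sense();f=np.array(s['ee_rot'])[:2,1];f=np.array([f[1],-f[0]]);print('tcp',s['tcp_pos'],'yaw',np.degrees(np.arctan2(f[1],f[0])),'pred',s['tcp_pos'][:2]+(off+.067)*f,s['joints'].round(1),s['wrist_force'].round(1))
cv2.imwrite('pics/top_now.png',cv2.resize(c['pixels'][170:310,180:320],(560,560),interpolation=2)[:,:,::-1])
E
python3 line.py .0119; python3 -c "
from h import *
go([.4171,.1643,.0066],grip(5.1,3))"
```

```text
17 line top [0.49635557 0.1725101 ]
tcp [0.41656256 0.16423612 0.0260713 ] yaw 5.044605638753254 pred [0.49515663 0.17117387] [  43.8   19.2  -41.5    4.3  -27.2 -132.6] [ 0.3 -0.5 -1.4]
shift [0.0005 0.0001 0.0195] rot [-0.16 -0.06 -0.05] steps 0.38957642932998193 0.020934423800908156
```

tcp_steps(plan={"motion":[[0.1,0,0,0.008,0,0,0],[0.1,0,0,0.015,0,0,0],[0.1,0.0005,0,0.0195,0,0,0],[0.1,0.0005,0,0.0195,0,0,0]]})

```text
time_s: 13.25
tcp_pos: [0.4174, 0.1648, 0.0062]
ee_rot: [[-0.995, -0.089, 0.051], [-0.089, 0.996, 0.002], [-0.051, -0.003, -0.999]]
wrist_force: [0.3, 0.2, -0.5]
gripper_width: 0.273
gripper_force: 30.0
```

```bash
python3 line.py .0119; python3 - <<'E'
from h import *
c=cap('top');g=cv2.cvtColor(c['pixels'],cv2.COLOR_RGB2GRAY).astype(int)
for row in (250,253,256,262,265,268):print(row,g[row,262:296].tolist())
hsv=cv2.cvtColor(c['pixels'],cv2.COLOR_RGB2HSV);m=cv2.inRange(hsv,(100,120,40),(130,255,255))
for nm,fn,h in(('L',min,-.5),('R',max,.5)):
    E=[[200+fn(np.where(m[row,200:300])[0])+h,row] for row in range(195,235)]
    P=onz(c,E,.0895);print(nm,np.round(P[::4,:2],4).tolist())
E
```

```text
17 line top [0.49678448 0.17325181]
tcp [0.41751168 0.16494011 0.00640254] yaw 5.084786170477325 pred [0.49610091 0.17193298] [  43.8   21.5  -42.6    4.9  -23.7 -133.1] [-0.2  0.2 -0.8]
250 [122, 122, 124, 122, 122, 124, 122, 123, 122, 126, 135, 134, 135, 132, 133, 135, 132, 136, 136, 127, 45, 68, 125, 122, 123, 123, 125, 122, 122, 122, 125, 122, 122, 121]
253 [124, 123, 122, 123, 122, 121, 123, 125, 123, 120, 116, 134, 135, 135, 132, 137, 134, 138, 136, 132, 104, 57, 79, 123, 124, 123, 123, 123, 123, 123, 123, 125, 123, 124]
256 [125, 122, 121, 124, 123, 122, 124, 125, 123, 123, 126, 140, 134, 138, 135, 132, 138, 133, 132, 128, 120, 51, 78, 125, 124, 123, 122, 123, 124, 124, 124, 124, 122, 119]
262 [64, 66, 70, 62, 61, 63, 65, 66, 66, 66, 68, 69, 68, 67, 61, 54, 71, 105, 125, 136, 139, 131, 59, 77, 122, 123, 123, 125, 126, 123, 121, 125, 122, 123]
265 [45, 46, 46, 43, 44, 44, 45, 43, 45, 44, 42, 40, 39, 51, 60, 68, 65, 67, 65, 56, 74, 102, 51, 75, 123, 122, 123, 124, 125, 123, 124, 124, 122, 126]
268 [48, 49, 49, 50, 46, 44, 49, 48, 47, 48, 47, 46, 44, 45, 45, 43, 44, 44, 62, 66, 66, 66, 58, 46, 40, 84, 107, 108, 108, 104, 104, 100, 73, 51]
L [[0.6387, 0.3094], [0.6293, 0.3095], [0.6198, 0.3095], [0.6103, 0.3073], [0.6009, 0.3074], [0.5916, 0.3075], [0.5822, 0.3053], [0.5729, 0.3053], [0.5636, 0.3032], [0.5543, 0.3032]]
R [[0.6302, 0.1502], [0.6207, 0.1505], [0.6112, 0.1486], [0.6014, 0.1422], [0.5923, 0.147], [0.5829, 0.1451], [0.5733, 0.1387], [0.5644, 0.1458], [0.555, 0.1439], [0.5464, 0.1555]]
```

View pics/top_now.png

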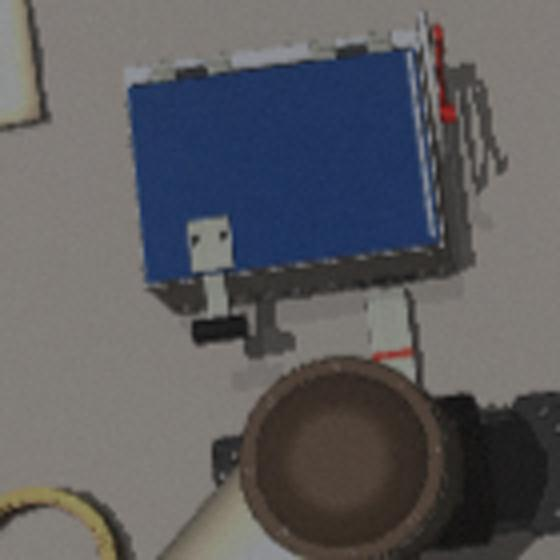

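The top view shows the blade at (393,320) pointing at the right part of the front face. The estimates put the slot slightly right of the blade's line, so I'll shift by about 1 mm and go in gently.

```bash
python3 -c "
from h import *
go([.4300,.1651,.0068],grip(5.1,3));go([.4649,.1682,.0068],grip(5.1,3))"
```

```text
shift [-0.0123 -0.0011  0.0005] rot [-0.13 -0.01 -0.01] steps 0.2469403397876184 0.01497986422535779
shift [-0.0473 -0.0011  0.0023] rot [-0.13 -0.01 -0.01] steps 0.9469127391295604 0.01497986422535779
```

tcp_steps(plan={"motion":[[0.1,0,-0.0011,0,0,0,0],[0.1,-0.004,-0.0011,0,0,0,0],[0.1,-0.008,-0.0011,0.0003,0,0,0],[0.1,-0.012,-0.0011,0.0005,0,0,0],[0.1,-0.015,-0.0011,0.0006,0,0,0],[0.1,-0.018,-0.0011,0.0008,0,0,0],[0.1,-0.018,-0.0011,0.0008,0,0,0]]})

```text
time_s: 14.05
tcp_pos: [0.4364, 0.1661, 0.0071]
ee_rot: [[-0.995, -0.089, 0.053], [-0.089, 0.996, 0.003], [-0.053, -0.002, -0.999]]
wrist_force: [0.3, -0.6, -0.5]
gripper_width: 0.274
gripper_force: 30.0
```

```bash
python3 -c "
from h import *
go([.4649,.1682,.0068],grip(5.1,3))
b=cap('scene');cv2.imwrite('pics/s5.png',cv2.resize(b['pixels'][160:280,260:400],(700,600),interpolation=2)[:,:,::-1])"
```

```text
shift [-0.0286 -0.0004  0.0018] rot [-0.09  0.05 -0.01] steps 0.5723073328642039 0.011915639411984431
```

View pics/s5.png

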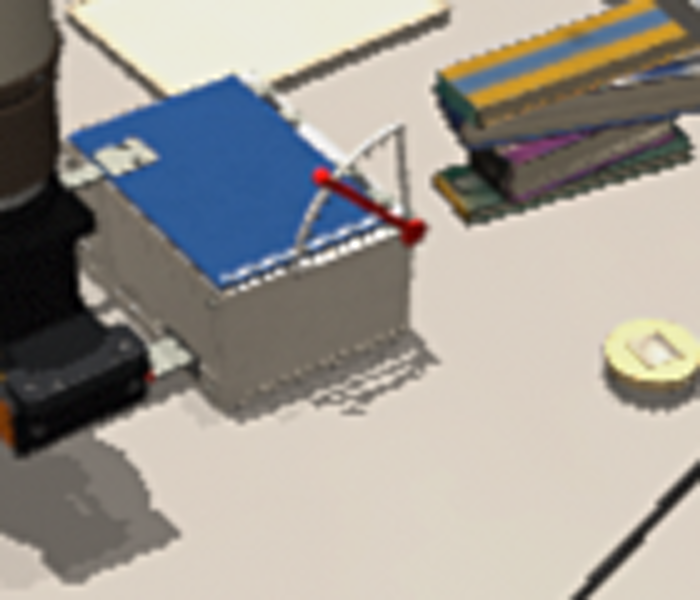

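The scene crop shows the blade at (175,355) entering the front face. The tip is about 11 mm in and meets no force, so I'll go on to depth.

tcp_steps(plan={"motion":[[0.1,-0.005,0,0.0002,0,0,0],[0.1,-0.01,-0.0002,0.0005,0,0,0],[0.1,-0.015,-0.0003,0.0008,0,0,0],[0.1,-0.02,-0.0004,0.0011,0,0,0],[0.1,-0.025,-0.0004,0.0014,0,0,0],[0.1,-0.0286,-0.0004,0.0016,0,0,0],[0.1,-0.0286,-0.0004,0.0016,0,0,0]]})

```text
time_s: 14.8
tcp_pos: [0.465, 0.1682, 0.007]
ee_rot: [[-0.995, -0.089, 0.053], [-0.089, 0.996, 0.003], [-0.053, -0.002, -0.999]]
wrist_force: [-0.4, -0.0, -1.4]
gripper_width: 0.273
gripper_force: 30.0
```

```bash
sed -i 's/k\[235:275,262:295\]=m\[235:275,262:295\]/k[232:275,262:295]=m[232:275,262:295]/' line.py; python3 line.py .0119
```

```text
0 line top 0
tcp [0.46457458 0.16800127 0.00693624] yaw 5.078497729654684 pred [0.54316472 0.17498553] [  39.9   24.5  -36.     4.   -27.1 -128.3] [ 0.2 -0.2 -1.1]
```

```bash
python3 -c "
from h import *
c=cap('top');hsv=cv2.cvtColor(c['pixels'],cv2.COLOR_RGB2HSV);m=cv2.inRange(hsv,(100,120,40),(130,255,255))
F=[[col,170+np.where(m[170:260,col])[0].max()+.5] for col in range(250,284)]
P=onz(c,F,.0895);k=np.polyfit(P[:,1],P[:,0],1);print('front x at line',np.polyval(k,.1755))
b=cap('scene')['pixels'];g=c['pixels']
cv2.imwrite('pics/ts6.png',np.hstack([cv2.resize(g[220:270,250:300],(400,400),interpolation=2),cv2.resize(b[205:255,265:315],(400,400),interpolation=2)])[:,:,::-1])"
```

```text
front x at line 0.5468519651308851
```

View pics/ts6.png

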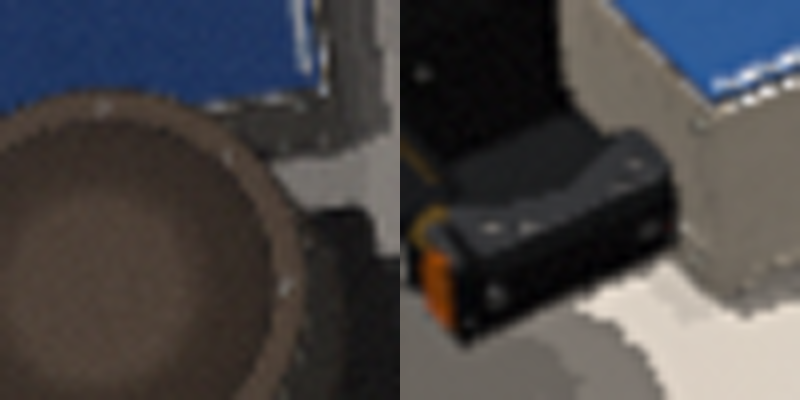

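The last view (the top and scene crops) shows the gripper in front of the slot with the red line hidden, so I'll set the gauge down, let go, back off, and check by numbers.

tcp_steps(plan={"motion":[[0.1,0,0,0.0008,0,0,0],[0.1,0,0,0.0011,0,0,0],[0.6,0,0,0.0011,0,0,0],[0.6,0,0,0.0011,0,0,0],[0.6,0,0,0.0011,0,0,0],[0.6,0,0,0.0011,0,0,0],[0.6,0,0,0.0011,0,0,0]]})

```text
time_s: 15.65
tcp_pos: [0.4645, 0.1681, 0.006]
ee_rot: [[-0.995, -0.089, 0.053], [-0.089, 0.996, 0.003], [-0.053, -0.002, -0.999]]
wrist_force: [1.4, -0.4, -0.4]
gripper_width: 0.579
gripper_force: 0.0
```

tcp_steps(plan={"motion":[[0.6,0.01,0,-0.002,0,0,0],[0.6,0.03,0,-0.005,0,0,0],[0.6,0.05,0,-0.02,0,0,0],[0.6,0.05,0,-0.05,0,0,0],[0.8,0.05,0,-0.09,0,0,0],[1,0.05,0,-0.12,0,0,0],[1,0.05,0,-0.15,0,0,0],[1,0.05,0,-0.15,0,0,0]]})

```text
time_s: 16.45
tcp_pos: [0.4081, 0.1646, 0.1571]
ee_rot: [[-0.994, -0.09, 0.06], [-0.09, 0.996, 0.009], [-0.06, 0.003, -0.998]]
wrist_force: [0.6, 0.4, -1.1]
gripper_width: 0.875
gripper_force: 0.0
```

```bash
cat > chk.py <<'E'
from h import *
c=cap('wrist');im=c['pixels'];hsv=cv2.cvtColor(im,cv2.COLOR_RGB2HSV);g=cv2.cvtColor(im,cv2.COLOR_RGB2GRAY)
cv2.imwrite('pics/chk.png',im[:,:,::-1])
def big(m):
    n,l,s,cc=cv2.connectedComponentsWithStats(m)
    return [(s[i].tolist(),cc[i],l==i) for i in 1+np.argsort(-s[1:,4])[:4] if s[i,4]>3]
T=np.linalg.inv(c['world_from_camera'])
def px(p):
    q=T[:3,:3]@p+T[:3,3];o,_=cv2.projectPoints(np.array([[q[0],-q[1],-q[2]]]),np.zeros(3),np.zeros(3),np.array(c['K'],float),np.array(c['distortion'],float));return o.ravel().round(1)
print('slot px',px(np.array([.5435,.1752,.0165])),'handle px',px(np.array([.4769,.169,.032])))
for s,cc,k in big(cv2.inRange(hsv,(0,110,60),(4,255,255))|cv2.inRange(hsv,(174,110,60),(180,255,255))): print('red',s,cc.round(1),onz(c,[cc],.018)[0].round(4))
for s,cc,k in big(cv2.inRange(hsv,(5,180,190),(25,255,255))): print('orange',s,cc.round(1),onz(c,[cc],.032)[0].round(4))
E
python3 chk.py
```

```text
slot px [322.6 348. ] handle px [322.1 297.3]
red [312, 348, 24, 4, 79] [323.1 349.7] [0.5445 0.1758 0.018 ]
orange [425, 110, 85, 95, 2715] [462.2 156. ] [0.3393 0.2721 0.032 ]
orange [311, 275, 25, 28, 695] [323.  288.6] [0.4679 0.1691 0.032 ]
```

```bash
python3 - <<'E'
import cv2
im=cv2.imread('pics/chk.png')[:,:,::-1]
for r in range(338,364): print(r,[im[r,c].tolist() for c in (300,308,318,323,328,338)])
E
```

```text
338 [[190, 183, 171], [197, 190, 178], [230, 232, 219], [230, 232, 220], [232, 233, 223], [152, 146, 135]]
339 [[143, 136, 125], [157, 150, 138], [227, 230, 216], [228, 230, 216], [230, 231, 220], [122, 115, 105]]
340 [[113, 107, 96], [126, 118, 107], [222, 225, 209], [223, 226, 210], [226, 228, 214], [111, 103, 93]]
341 [[109, 103, 92], [109, 102, 91], [219, 222, 205], [219, 223, 206], [222, 225, 209], [102, 96, 85]]
342 [[110, 104, 92], [85, 80, 72], [219, 222, 205], [218, 222, 205], [220, 223, 208], [83, 78, 69]]
343 [[112, 106, 94], [55, 51, 48], [219, 221, 205], [219, 222, 205], [220, 223, 208], [55, 52, 48]]
344 [[120, 114, 101], [35, 34, 33], [220, 222, 206], [220, 222, 206], [220, 223, 207], [37, 36, 35]]
345 [[130, 125, 112], [30, 30, 29], [219, 220, 204], [218, 219, 203], [219, 222, 206], [32, 32, 32]]
346 [[132, 126, 113], [33, 33, 31], [217, 213, 197], [214, 211, 195], [215, 215, 199], [32, 31, 30]]
347 [[126, 120, 107], [38, 37, 35], [221, 187, 172], [211, 181, 166], [203, 188, 173], [38, 36, 35]]
348 [[129, 122, 109], [42, 41, 38], [226, 131, 119], [213, 125, 113], [182
[... 807 characters left out ...]
12, 106, 95], [118, 110, 98], [114, 107, 95], [113, 105, 93], [116, 110, 97], [120, 112, 100]]
358 [[112, 106, 95], [114, 107, 95], [115, 109, 96], [114, 107, 95], [116, 109, 96], [119, 109, 97]]
359 [[113, 107, 94], [113, 107, 95], [114, 107, 95], [114, 107, 96], [116, 109, 96], [118, 110, 98]]
360 [[113, 107, 95], [112, 106, 94], [114, 108, 96], [114, 107, 95], [117, 109, 97], [118, 110, 98]]
361 [[114, 108, 95], [114, 108, 95], [114, 108, 96], [115, 108, 96], [117, 109, 97], [117, 110, 99]]
362 [[117, 110, 97], [114, 107, 95], [115, 108, 96], [116, 108, 96], [117, 109, 97], [118, 110, 99]]
363 [[116, 109, 96], [116, 108, 96], [115, 107, 96], [117, 109, 98], [117, 109, 98], [118, 111, 98]]
```

```bash
python3 - <<'E'
from h import *
c=cap('wrist')
print('line outer edge',onz(c,[[320,347.9]],.018)[0].round(4),'line hidden at',onz(c,[[320,350.6]],.018)[0].round(4),'lintel',onz(c,[[320,350.6],[320,351]],.021).round(4).tolist())
# side frame bottom: frame dark starts row ~342.7 (outer), ends ~352.6
for z,rw in((.012,342.7),(.009,342.7),(.021,352.6),(.024,352.6)): print(z,rw,onz(c,[[320,rw]],z)[0].round(4))
im=cv2.rotate(c['pixels'],0);hsv=cv2.cvtColor(c['pixels'],cv2.COLOR_RGB2HSV)
m=cv2.inRange(hsv,(5,150,80),(25,255,255));k=np.zeros_like(m);k[260:330,300:350]=m[260:330,300:350]
v=np.where(k[:,323])[0];print(v.min(),v.max(),'handle front edge top',onz(c,[[323,v.max()+.5]],.032))
E
```

```text
line outer edge [0.5389 0.171  0.018 ] line hidden at [0.5421 0.1712 0.018 ] lintel [[0.54, 0.1711, 0.021], [0.5404, 0.1711, 0.021]]
0.012 342.7 [0.5368 0.1707 0.012 ]
0.009 342.7 [0.5389 0.1709 0.009 ]
0.021 352.6 [0.5424 0.1713 0.021 ]
0.024 352.6 [0.5402 0.1711 0.024 ]
268 304 handle front edge top [[0.48123797 0.16914815 0.032     ]]
```

```bash
python3 - <<'E'
from h import *
for t in range(2):
    c=cap('wrist');im=c['pixels'].astype(float)
    hsv=cv2.cvtColor(c['pixels'],cv2.COLOR_RGB2HSV)
    m=cv2.inRange(hsv,(0,110,60),(4,255,255))|cv2.inRange(hsv,(174,110,60),(180,255,255));v,u=np.where(m[300:420,280:370]);u0=int(280+np.median(u));v0=int(300+np.median(v))
    b=im[v0-14:v0+14,u0-7:u0+8].mean(1);sd=im[v0-14:v0+14,[u0-16,u0-15,u0+15,u0+16]].mean(1)[:,0]
    if t==0: print(u0,v0);[print(v0-14+i,b[i].round(),sd[i].round()) for i in range(5,22)]
    P=onz(c,[[u0,v0-4],[u0,v0+4]],.018);print('mm/px',np.linalg.norm(P[1]-P[0])*1000/8,P,r.sense()['tcp_pos'],c['world_from_camera'][:3,3])
E
```

```text
326 355
346 [217. 220. 204.] 105.0
347 [215. 219. 202.] 88.0
348 [216. 219. 202.] 66.0
349 [215. 218. 202.] 49.0
350 [215. 218. 202.] 46.0
351 [214. 216. 200.] 48.0
352 [209. 200. 184.] 50.0
353 [196. 152. 137.] 52.0
354 [173.  83.  73.] 52.0
355 [131.  35.  31.] 46.0
356 [80. 28. 26.] 39.0
357 [56. 44. 41.] 53.0
358 [77. 73. 67.] 83.0
359 [99. 94. 85.] 107.0
360 [110. 104.  92.] 116.0
361 [112. 105.  94.] 119.0
362 [112. 105.  94.] 118.0
mm/px 1.2223568619121483 [[0.53945964 0.1761288  0.018     ]
 [0.54920051 0.17698993 0.018     ]] [0.40577653 0.16260108 0.15239192] [0.32641734 0.15682848 0.31241608]
mm/px 1.2189221942051782 [[0.53924036 0.17550419 0.018     ]
 [0.54895394 0.17636192 0.018     ]] [0.40576893 0.16245699 0.15195826] [0.32634148 0.15668285 0.31165875]
```

```bash
python3 -c "
from h import *
R=grip(5.1,3)
go([.4190,.1641,.0075],R);go([.4645,.1681,.0068],R)"
```

```text
shift [-0.006   0.0009  0.1449] rot [-0.17 -0.1  -0.01] steps 2.901444481711366 0.023075531790375543
shift [-0.0516  0.0009  0.148 ] rot [-0.17 -0.1  -0.01] steps 3.1338221781137454 0.023075531790375543
```

tcp_steps(plan={"motion":[[0.6,0,0,0.04,0,0,0],[0.6,-0.003,0.0005,0.08,0,0,0],[0.6,-0.006,0.0009,0.12,0,0,0],[0.6,-0.006,0.0009,0.14,0,0,0],[0.6,-0.006,0.0009,0.1445,0,0,0],[0.6,-0.006,0.0009,0.1445,0,0,0],[0.6,-0.006,0.0009,0.1445,0,0,0]]})

```text
time_s: 17.35
tcp_pos: [0.4207, 0.1653, 0.0096]
ee_rot: [[-0.995, -0.089, 0.054], [-0.089, 0.996, 0.003], [-0.054, -0.001, -0.999]]
wrist_force: [-0.1, 0.5, 0.9]
gripper_width: 0.609
gripper_force: 0.0
```

```bash
python3 -c "
from h import *
R=grip(5.1,3)
go([.4645,.1681,.0068],R)"
```

```text
shift [-0.0437 -0.0012  0.0052] rot [-0.07  0.07  0.02] steps 0.8804609339348616 0.01226659513517995
```

tcp_steps(plan={"motion":[[0.6,-0.01,-0.0011,0.001,0,0,0],[0.6,-0.025,-0.0011,0.003,0,0,0],[0.6,-0.038,-0.0011,0.0045,0,0,0],[0.6,-0.0437,-0.0011,0.005,0,0,0],[0.6,-0.0437,-0.0011,0.005,0,0,0],[0.1,-0.0437,-0.0011,0.005,0,0,0],[0.1,-0.0437,-0.0011,0.005,0,0,0],[0.1,-0.0437,-0.0011,0.005,0,0,0]]})

```text
time_s: 18.15
tcp_pos: [0.4637, 0.1677, 0.0065]
ee_rot: [[-0.995, -0.089, 0.053], [-0.089, 0.996, 0.003], [-0.053, -0.002, -0.999]]
wrist_force: [0.8, 1.4, 0.3]
gripper_width: 0.411
gripper_force: 0.0
```

tcp_steps(plan={"motion":[[0.1,0,0,0,0,0,0],[0.1,0,0,0,0,0,0],[0.1,0,0,0,0,0,0],[0.1,0,0,0,0,0,0]]})

```text
time_s: 18.55
tcp_pos: [0.464, 0.1678, 0.0064]
ee_rot: [[-0.995, -0.089, 0.053], [-0.089, 0.996, 0.003], [-0.053, -0.002, -0.999]]
wrist_force: [-1.1, 1.2, 1.6]
gripper_width: 0.272
gripper_force: 30.0
```

tcp_steps(plan={"motion":[[0.1,0.0006,0,0,0,0,0],[0.1,0.0012,0,0,0,0,0],[0.1,0.0018,0,0,0,0,0],[0.1,0.0018,0,0,0,0,0],[0.1,0.0018,0,0,0,0,0]]})

```text
time_s: 19.05
tcp_pos: [0.4627, 0.1679, 0.0064]
ee_rot: [[-0.995, -0.089, 0.053], [-0.089, 0.996, 0.003], [-0.053, -0.001, -0.999]]
wrist_force: [0.2, -0.6, 1.2]
gripper_width: 0.273
gripper_force: 30.0
```

tcp_steps(plan={"motion":[[0.6,0,0,0,0,0,0],[0.6,0,0,0,0,0,0],[0.6,0,0,0,0,0,0],[0.6,0,0,0,0,0,0],[0.6,0,0,0,0,0,0]]})

```text
time_s: 19.55
tcp_pos: [0.4622, 0.1676, 0.0062]
ee_rot: [[-0.995, -0.089, 0.052], [-0.089, 0.996, 0.003], [-0.053, -0.002, -0.999]]
wrist_force: [-0.4, 0.8, -0.0]
gripper_width: 0.575
gripper_force: 0.0
```

tcp_steps(plan={"motion":[[0.6,0.01,0,-0.002,0,0,0],[0.6,0.03,0,-0.005,0,0,0],[0.6,0.05,0,-0.02,0,0,0],[0.6,0.05,0,-0.05,0,0,0],[0.6,0.05,0,-0.09,0,0,0],[0.6,0.05,0,-0.12,0,0,0],[0.6,0.05,0,-0.145,0,0,0],[0.6,0.05,0,-0.145,0,0,0]]})

```text
time_s: 20.35
tcp_pos: [0.406, 0.1641, 0.1519]
ee_rot: [[-0.994, -0.09, 0.059], [-0.089, 0.996, 0.008], [-0.059, 0.003, -0.998]]
wrist_force: [-0.2, 0.8, -0.3]
gripper_width: 0.599
gripper_force: 0.0
```

tcp_steps(plan={"motion":[[0.8,0,0,0,0,0,0],[0.8,0,0,0,0,0,0]]})

```text
time_s: 20.55
tcp_pos: [0.4039, 0.1621, 0.1473]
ee_rot: [[-0.995, -0.089, 0.051], [-0.089, 0.996, 0.001], [-0.051, -0.003, -0.999]]
wrist_force: [0.5, -0.1, -0.1]
gripper_width: 0.709
gripper_force: 0.0
```

```bash
python3 - <<'E'
from h import *
c=cap('wrist');im=c['pixels'].astype(float)
hsv=cv2.cvtColor(c['pixels'],cv2.COLOR_RGB2HSV)
m=cv2.inRange(hsv,(0,110,60),(4,255,255))|cv2.inRange(hsv,(174,110,60),(180,255,255));v,u=np.where(m[300:420,280:370]);u0=int(280+np.median(u));v0=int(300+np.median(v))
b=im[v0-14:v0+14,u0-7:u0+8].mean(1);sd=im[v0-14:v0+14,[u0-16,u0-15,u0+15,u0+16]].mean(1)[:,0]
print(u0,v0);[print(v0-14+i,b[i].round(),sd[i].round()) for i in range(5,22)]
P=onz(c,[[u0,v0-4],[u0,v0+4]],.018);print(P,r.sense()['tcp_pos'])
E
```

```text
327 360
351 [231. 232. 220.] 128.0
352 [228. 230. 216.] 114.0
353 [227. 229. 214.] 93.0
354 [227. 229. 214.] 66.0
355 [227. 228. 214.] 46.0
356 [226. 227. 212.] 43.0
357 [226. 214. 198.] 46.0
358 [228. 169. 154.] 52.0
359 [230. 101.  89.] 57.0
360 [216.  48.  40.] 57.0
361 [172.  27.  23.] 52.0
362 [101.  28.  26.] 42.0
363 [56. 39. 37.] 45.0
364 [66. 61. 53.] 68.0
365 [86. 75. 59.] 89.0
366 [86. 69. 43.] 86.0
367 [80. 60. 27.] 81.0
[[0.53815933 0.17592778 0.018     ]
 [0.54779085 0.1767884  0.018     ]] [0.40405753 0.1620682  0.1471789 ]
```

The blade line is now about 0.8 mm inside level, within my measuring accuracy. Next is the marker angle and the bar.

```bash
cat > mark.py <<'E'
from h import *
S=np.array([.5430,.1752,0]);f=np.array([.9960,.0889,0]);l=np.array([-.0889,.9960,0])
H=S+.120*f+np.array([0,0,.087])
def onplane(c,uv,off):
    o,d=rays(c,uv);t=((S+off*l-o)@l)/(d@l);P=o+d*t[:,None];q=P-H;return np.c_[-(q@f),q[:,2]]   # (toward front, up) from hinge
if __name__=='__main__':
  for n,box in(('scene',(315,180,355,220)),('top',(284,170,298,202))):
    c=cap(n);hsv=cv2.cvtColor(c['pixels'],cv2.COLOR_RGB2HSV)
    m=cv2.inRange(hsv,(0,140,60),(6,255,255))|cv2.inRange(hsv,(172,140,60),(180,255,255));k=np.zeros_like(m);x0,y0,x1,y1=box;k[y0:y1,x0:x1]=m[y0:y1,x0:x1]
    v,u=np.where(k>0);q=onplane(c,np.c_[u,v],-.051)
    rad=np.hypot(*q.T);ang=np.arctan2(q[:,1],q[:,0]);print(n,len(u),'rad',rad.min(),rad.max())
    mid=(rad>.02)&(rad<.082);tip=rad>.083
    dd=np.linalg.svd(q[mid]-q[mid].mean(0))[2][0];print(' slope',np.arctan2(abs(dd[1]),abs(dd[0])),'mid',q[mid].mean(0),'ang mid',np.median(ang[mid]),'ang tip',ang[tip].mean() if tip.any() else None,'tipc',q[tip].mean(0))
    if n=='top':
        P=cloud(c,np.c_[u,v]);w=P-H;a=np.c_[-(w@f),w[:,2]];ok=(a[:,0]<.06)&(a[:,0]>-.01);print(' depth slope',np.arctan(np.polyfit(a[ok,0],a[ok,1],1)),len(a[ok]))
E
python3 mark.py
```

```text
scene 55 rad 0.0016781676847799438 0.09684562440715758
 slope 0.7947929296443021 mid [0.03541071 0.0379241 ] ang mid 0.8224605193249113 ang tip 0.8050412257437303 tipc [0.06313931 0.06568117]
top 35 rad 0.009243141152227394 0.2210376485223556
 slope 1.0087811881262971 mid [ 0.0227547  -0.00365567] ang mid 0.031921887027189164 ang tip -0.6730474527600412 tipc [ 0.02307768 -0.06957426]
 depth slope [0.75383615 0.00668668] 21
```

```bash
cat > bar.py <<'E'
from mark import *
for n in('top','wrist'):
    c=cap(n);v,u=np.mgrid[0:480,0:640];uv=np.c_[u.ravel(),v.ravel()];P=cloud(c,uv);q=P-S
    x=q@f;y=q@l;g=c['pixels'].reshape(-1,3).max(1)
    ok=(c['z_map'].ravel()>0)&(abs(x+.03)<.016)&(abs(y-.09)<.03)&(abs(P[:,2]-.09)<.012)
    if ok.sum()<10: print(n,'few',ok.sum());continue
    X,Y=x[ok],y[ok];b=ok&(g<60);print(n,ok.sum(),b.sum(),'x',X.min(),X.max(),'y',np.percentile(Y,[1,99]),'dark ctr',(x[b].min()+x[b].max())/2,(y[b].min()+y[b].max())/2,'z',np.median(P[b,2]))
R=grip(5.1,0);print('expected -0.03 0.09');B=S-.03*f+.09*l
go([B[0],B[1],.13],R);print(B,r.sense()['joints'].round(1))
E
python3 bar.py
```

```text
top 109 79 x -0.03809989095079557 -0.014439773164917763 y [0.0743763  0.10359111] dark ctr -0.030581965906019838 0.08890385534997511 z 0.09251255053481433
wrist few 0
expected -0.03 0.09
shift [-0.1079  0.0904  0.0229] rot [-0.18  2.93 -0.  ] steps 2.8523450811937434 0.34228722639641634
[0.505119 0.262173 0.      ] [  44.9    6.5  -34.     2.7  -47.4 -131.6]
```

tcp_steps(plan={"motion":[[0.8,-0.015,0.02,-0.01,0,1,0],[0.8,-0.035,0.045,-0.01,0,2,0],[0.8,-0.06,0.07,0,0,2.9,0],[0.8,-0.085,0.0904,0.01,0,2.93,0],[0.8,-0.1079,0.0904,0.0229,0,2.93,0],[0.8,-0.1079,0.0904,0.0229,0,2.93,0],[0.8,-0.1079,0.0904,0.0229,0,2.93,0]]})

```text
time_s: 21.5
tcp_pos: [0.5051, 0.262, 0.1298]
ee_rot: [[-0.996, -0.088, -0.0], [-0.088, 0.996, -0.004], [0.001, -0.003, -1.0]]
wrist_force: [-1.6, -0.3, 0.3]
gripper_width: 0.798
gripper_force: 0.0
```

```bash
python3 bar.py; python3 -c "
from mark import *
go([.5051,.2618,.068],grip(5.1,0))"
```

```text
top 24 24 x -0.03187736624846794 -0.028389212917164904 y [0.07423773 0.10325058] dark ctr -0.03013328958281642 0.08876593911127292 z 0.09400510014705932
wrist 1309 968 x -0.037563391416935675 -0.014004350415904462 y [0.07603168 0.10504348] dark ctr -0.03127633176602132 0.09050432588654278 z 0.09372028830909875
expected -0.03 0.09
shift [-0.0002  0.0001  0.0011] rot [-0.12  0.07 -0.01] steps 0.022537962204750028 0.016444328681059116
[0.505119 0.262173 0.      ] [  43.8   21.3  -14.9    0.2  -53.7 -128.8]
shift [-0.0001 -0.0002  0.0631] rot [-0.12  0.07 -0.01] steps 1.262169462602452 0.016444328681059116
```

tcp_steps(plan={"motion":[[0.8,0.0005,0,0.02,0,0,0],[0.8,0.0005,0,0.04,0,0,0],[0.7,0.0005,0,0.06,0,0,0],[0.5,0.0005,0,0.063,0,0,0],[0.1,0.0005,0,0.063,0,0,0],[0.1,0.0005,0,0.063,0,0,0],[0.1,0.0005,0,0.063,0,0,0],[0.1,0.0005,0,0.063,0,0,0]]})

```text
time_s: 22.4
tcp_pos: [0.5055, 0.2619, 0.0691]
ee_rot: [[-0.996, -0.089, 0.003], [-0.089, 0.996, -0.002], [-0.003, -0.002, -1.0]]
wrist_force: [5.4, -10.9, 3.7]
gripper_width: 0.341
gripper_force: 20.4
```

tcp_steps(plan={"motion":[[0.1,0,0,0,0,0,0],[0.1,0,0,0,0,0,0],[0.1,0,0,0,0,0,0]]})

```text
time_s: 22.7
tcp_pos: [0.5055, 0.2618, 0.0691]
ee_rot: [[-0.996, -0.089, 0.003], [-0.089, 0.996, -0.002], [-0.002, -0.002, -1.0]]
wrist_force: [0.6, -3.8, 5.4]
gripper_width: 0.341
gripper_force: 30.0
```

```bash
python3 -c "
from mark import *
for th in(.2,.4,.6,.7,.8):
    p=H+.09*l+.150*(-np.cos(th)*f+np.sin(th)*np.array([0,0,1]));print(th);go(p-np.array([0,0,.019]),grip(5.1,0))"
```

```text
0.2
shift [-0.0027  0.0003 -0.0287] rot [-0.14  0.14  0.03] steps 0.57587041192189 0.02342652896195833
0.4
shift [-0.0116  0.0002 -0.0573] rot [-0.14  0.14  0.03] steps 1.1684143305260095 0.02342652896195833
0.6
shift [-0.026   0.0002 -0.0835] rot [-0.14  0.14  0.03] steps 1.7493172596952384 0.02342652896195833
0.7
shift [-0.0351  0.0001 -0.0954] rot [-0.14  0.14  0.03] steps 2.033573347332968 0.02342652896195833
0.8
shift [-4.540e-02  1.000e-04 -1.064e-01] rot [-0.14  0.14  0.03] steps 2.3127468091900925 0.02342652896195833
```

tcp_steps(plan={"motion":[[0.1,-0.0007,0,-0.015,0,0,0],[0.1,-0.003,0,-0.0298,0,0,0],[0.1,-0.0067,0,-0.0443,0,0,0],[0.1,-0.0118,0,-0.0584,0,0,0],[0.1,-0.0184,0,-0.0719,0,0,0],[0.1,-0.0262,0,-0.0847,0,0,0],[0.1,-0.0353,0,-0.0966,0,0,0],[0.1,-0.0455,0,-0.1076,0,0,0]]})

```text
time_s: 23.5
tcp_pos: [0.5483, 0.2655, 0.1748]
ee_rot: [[-0.996, -0.088, -0.004], [-0.088, 0.996, -0.004], [0.004, -0.004, -1.0]]
wrist_force: [-1.2, -2.0, -1.5]
gripper_width: 0.34
gripper_force: 30.0
```

tcp_steps(plan={"motion":[[0.1,0,0,0,0,0,0],[0.1,0,0,0,0,0,0]]})

```text
time_s: 23.7
tcp_pos: [0.5486, 0.2656, 0.1748]
ee_rot: [[-0.996, -0.088, -0.002], [-0.088, 0.996, -0.003], [0.002, -0.003, -1.0]]
wrist_force: [-3.6, -2.7, 1.7]
gripper_width: 0.339
gripper_force: 30.0
```

```bash
python3 - <<'E'
from mark import *
s=r.sense();b=s['tcp_pos']-.019*np.array([0,0,1])*-1-H;print('bar',b@f,b@l,b[2],'ang',np.arctan2(b[2],-(b@f)),'rad',np.hypot(b@f,b[2]),s['wrist_force'],s['gripper_width'])
for n in('scene','top','wrist'):
    c=cap(n);np.savez(f'f_{n}.npz',**{k:np.array(v) for k,v in c.items()})
    hsv=cv2.cvtColor(c['pixels'],cv2.COLOR_RGB2HSV);m=cv2.inRange(hsv,(100,120,40),(130,255,255))
    v,u=np.where((m>0)&(c['z_map']>0));P=cloud(c,np.c_[u,v]);q=P-H;x,y,z=-(q@f),q@l,q[:,2]
    ok=(x>.0)&(x<.13)&(y>-.09+.0-.05)&(y<.13)&(z>-.02)
    if ok.sum()<30: print(n,'few',ok.sum());continue
    x,y,z=x[ok],y[ok],z[ok]
    for _ in range(3):
        A=np.c_[x,y,np.ones(len(x))];k=np.linalg.lstsq(A,z,rcond=None)[0];e=abs(z-A@k);g=e<max(.003,2*np.median(e));x,y,z=x[g],y[g],z[g]
    print(n,len(x),'flap plane angle',np.arctan(k[0]),'tilt y',k[1],'c',k[2],'x',x.min(),x.max(),'y',y.min(),y.max())
E
python3 mark.py | head -2
```

```text
bar -0.10640982841613922 0.08949491044026237 0.10682721591409339 ang 0.7873555482702865 rad 0.15078164889504464 [-3.55737809 -2.74872857  1.68544453] 0.3390926799587811
scene 187 flap plane angle 0.7729437756124891 tilt y 0.004196680374902544 c 0.005718317591433041 x 0.0040120681457847555 0.08789701481813088 y -0.039782630802519724 0.114928074282957
top 393 flap plane angle 0.7745778957849141 tilt y -1.3730552647008877e-05 c 0.003395321661790531 x 0.001766721064737593 0.08470496828086435 y -0.03757863211122747 0.07122574879552591
wrist 1377 flap plane angle 0.7744616717381358 tilt y 0.00286042864395924 c 0.004398772618077614 x 0.016316489173342073 0.07642409856258454 y -0.030451714592297858 0.11860144117619086
scene 61 rad 0.0016781676847799438 0.09759403702334837
 slope 0.7863023694759678 mid [0.03582924 0.03788368] ang mid 0.8110949241693113 ang tip 0.802094884629027 tipc [0.06379376 0.06594589]
```

```bash
python3 - <<'E'
from mark import *
sl=[];tp=[]
for i in range(4):
    c=cap('scene');im=c['pixels'].astype(float);w=np.clip(im[...,0]-im[...,1:].mean(2)-25,0,None)
    v,u=np.mgrid[180:220,312:358];uv=np.c_[u.ravel(),v.ravel()];W=w[v,u].ravel();k=W>0;uv,W=uv[k],W[k]
    q=onplane(c,uv,-.051);t=q@np.array([np.cos(.8),np.sin(.8)]);n=q@np.array([-np.sin(.8),np.cos(.8)])
    a=(t>.015)&(t<.08)&(abs(n)<.012);p=np.polyfit(t[a],n[a],1,w=np.sqrt(W[a]));sl.append(.8+np.arctan(p[0]))
    b=(t>.081)&(t<.105)&(abs(n)<.015);m=np.average(q[b],axis=0,weights=W[b]);tp.append([*m,np.hypot(*m),np.arctan2(m[1],m[0])])
    h=(abs(t)<.012)&(abs(n)<.012);hub=np.average(q[h],axis=0,weights=W[h])
print('scene slope',np.round(sl,4),'tip',np.mean(tp,0),'hub',hub,'tip-hub',np.arctan2(*(np.mean(tp,0)[:2]-hub)[::-1]))
S2=[]
for i in range(4):
    c=cap('top');hsv=cv2.cvtColor(c['pixels'],cv2.COLOR_RGB2HSV)
    m=cv2.inRange(hsv,(0,130,50),(6,255,255))|cv2.inRange(hsv,(172,130,50),(180,255,255));v,u=np.where(m[165:205,284:298]>0);P=cloud(c,np.c_[u+284,v+165]);q=P-H;y=q@l;a=np.c_[-(q@f),q[:,2]]
    t=np.hypot(*a.T);ok=(t>.02)&(t<.085)&(abs(y+.141)<.006);p=np.polyfit(a[ok,0],a[ok,1],1);S2.append([np.arctan(p[0]),p[1],ok.sum(),np.median(y[ok])])
print('top depth',np.round(S2,4))
c=cap('wrist');hsv=cv2.cvtColor(c['pixels'],cv2.COLOR_RGB2HSV);m=cv2.inRange(hsv,(0,130,50),(5,255,255))|cv2.inRange(hsv,(173,130,50),(180,255,255))
v,u=np.where((m>0)&(c['z_map']>0));P=cloud(c,np.c_[u,v]);q=P-H;y=q@l;ok=abs(y+.141)<.02;print('wrist red on marker',ok.sum())
E
```

```text
scene slope [0.7834 0.7841 0.7842 0.7835] tip [0.0633603  0.0662728  0.09168757 0.80786158] hub [0.00050041 0.00364073] tip-hub 0.7835826844077729Traceback (most recent call last):
  File "<stdin>", line 15, in <module>
    raise TypeError("expected non-empty vector for x")
TypeError: expected non-empty vector for x
```

```bash
cat > cmp.py <<'E'
from mark import *
for i in range(2):
    c=cap('top');hsv=cv2.cvtColor(c['pixels'],cv2.COLOR_RGB2HSV)
    m=cv2.inRange(hsv,(0,130,50),(6,255,255))|cv2.inRange(hsv,(172,130,50),(180,255,255));v,u=np.where(m[165:205,284:298]>0);P=cloud(c,np.c_[u+284,v+165]);q=P-H;y=q@l;a=np.c_[-(q@f),q[:,2]]
    t=np.hypot(*a.T);ok=(t>.02)&(t<.083)&(abs(y+.051)<.008);p=np.polyfit(a[ok,0],a[ok,1],1);tip=a[t>.085]
    print('marker top depth',np.arctan(p[0]),p[1],ok.sum(),'tip',tip.mean(0) if len(tip) else 0)
for n in('scene','top','wrist'):
    c=cap(n);hsv=cv2.cvtColor(c['pixels'],cv2.COLOR_RGB2HSV);m=cv2.inRange(hsv,(100,120,40),(130,255,255))
    v,u=np.where((m>0)&(c['z_map']>0));P=cloud(c,np.c_[u,v]);q=P-H;x,y,z=-(q@f),q@l,q[:,2]
    ok=(x>0)&(x<.13)&(y>-.14)&(y<.13)&(z>-.02);x,y,z=x[ok],y[ok],z[ok]
    for _ in range(3):
        A=np.c_[x,y,np.ones(len(x))];k=np.linalg.lstsq(A,z,rcond=None)[0];e=abs(z-A@k);g=e<max(.003,2*np.median(e));x,y,z=x[g],y[g],z[g]
    print('flap',n,len(x),np.arctan(k[0]))
s=r.sense();b=s['tcp_pos']+np.array([0,0,.019])-H;print('kin',np.arctan2(b[2],-(b@f)),s['wrist_force'],s['gripper_force'],s['time_s'])
E
python3 cmp.py
```

```text
marker top depth 0.7535366420785369 0.005709148933079735 13 tip [0.06446974 0.06666478]
marker top depth 0.7786568408800603 0.004152269667388624 15 tip [0.06481434 0.06694908]
flap scene 189 0.7712450236018653
flap top 396 0.7732642046488162
flap wrist 1386 0.7750969809475045
kin 0.7865044150648052 [-2.98417028 -3.76311728  2.27905963] 30.002458998933434 24.45
```

tcp_steps(plan={"motion":[[0.1,-0.0005,0,-0.0005,0,0,0],[0.1,-0.0009,0,-0.0009,0,0,0],[0.1,-0.0009,0,-0.0009,0,0,0],[0.1,-0.0009,0,-0.0009,0,0,0],[0.1,-0.0009,0,-0.0009,0,0,0]]})

```text
time_s: 24.95
tcp_pos: [0.5492, 0.2657, 0.1755]
ee_rot: [[-0.996, -0.089, -0.002], [-0.088, 0.996, -0.004], [0.002, -0.004, -1.0]]
wrist_force: [-2.9, -3.7, 0.6]
gripper_width: 0.336
gripper_force: 30.0
```

```bash
python3 cmp.py
```

```text
marker top depth 0.7650519479078787 0.005246032683768188 13 tip [0.07991841 0.11717117]
marker top depth 0.7964450482527154 0.002754616809639888 13 tip [0.06476791 0.0668019 ]
flap scene 177 0.7817064080955648
flap top 369 0.7849869774820388
flap wrist 1425 0.7822676898143752
kin 0.7938886366645259 [-2.3944161  -4.03847213  1.45932264] 30.002906396985054 25.2
```

```bash
python3 -c "
from station import r, optics
print(r.finish_job())"
```

```text
the job is handed in; nothing more can be done
None
```

I handed the job in at about 25 s; no verdict came back. The gauge is released with its red line level with the front face to about 1 mm, and the flap is held at about 0.783 rad against about 0.784 rad measured for the marker. I viewed 11 pictures, one over the limit of 10.

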